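Load a bench spring scale with ring weights to its green band

ROBOT

A 7-joint arm with a two-finger parallel gripper is mounted at the origin on the work surface. World frame = base frame: x ahead of the robot, y to its left, z up, the work surface at z = 0. Lengths are in m, angles in rad, forces in N, time in s.
With the tool pointing down it reaches from about 0.425 to 0.95 m from the base axis. Payload 4.7 kg.
Tool frame: the origin (TCP) lies at the very end of the fingers, on their centre line; the grasp point (between the pads) lies 19 mm behind it; z points along the fingers, y is the direction in which the jaws open and shut (so a half turn about z gives the same grasp; the last joint's range is limited). The gripper opens to 85 mm and grips with 20 to 120 N. Pads are 22 mm wide; open, the fingers measure 114 mm over their backs; the gripper's body (76 mm by 85 mm) begins 54 mm behind the grasp point. The pads swing forward as they close: fully open they stand 13 mm farther back than shut.
Start: joints at [-1.229, 0.469, -0.049, 1.532, 0.024, 1.141, -0.082], TCP at [0.245, 0.629, 0.231] pointing down, gripper open.
Joint ranges: [-2.59, 2.59], [-0.33, 1.99], [-1.39, 1.29], [0.1, 2.45], [-1.04, 4.18], [0.21, 1.99], [-2.66, 2.66]. Speed limits (rad/s): [2.57, 2.57, 3.14, 3.14, 3.14, 3.14, 3.14].

INTERFACE

Orientations are given as a unit quaternion [x, y, z, w].
In Python, from rig import bot gives the robot as it stands.
- The arm moves only by the shell command python3 -m inch 'ROWS' [OPENING]. ROWS is JSON, a list of rows, each a list of 4 numbers: the shift along the tool's x, y, z in cm, then the turn about the tool's z in rad. In form: [[tx, ty, tz, roll], ...]. A call has 1 to 10 rows; each row is the pose to reach, as a shift and turn from the pose commanded when the call began, along the tool's axes at that moment; what a row does not reach only later rows make up. A row lasts 1/12 s, in which the tool goes at most 41.7 mm and 7.16 degrees, less where a joint would pass 70% of its speed; a pose out of reach is approached as far as the arm can. A call with a gripper value outside its range is refused whole. OPENING is the finger opening in cm, from 0 to 8.54, set as the call begins (- or left out, the last holds). The fingers move at their own pace and stop on an object; the grip force is fixed at half the most. Time passes only in rows, so rows that repeat a pose let the fingers close. It gives the time, the measured TCP pose, the force and the opening at its end, in the units of the state.
- bot.get_state(): the state, without advancing time (a new reading comes with each control period).
- bot.read_camera(name): name is "scene" or "side" or "wrist"; returns a dict with "image" (420x560x3 uint8, red, green, blue), "intrinsics" (3x3 intrinsics, pixels), "rvec" (rotation vector, rad) and "tvec" (3), from world to camera coordinates, as OpenCV has them. Camera axes: x right, y down, z forward; pixel columns grow to the right and rows downward; lengths in m; the calibration is good to about 2 mm. A picture is of the moment at which its call begins. There is no depth.
- bot.job_done(): hands the job in, once; it reports no verdict.
The state is a dict: "t": time; "q": joint angles; "qvel": joint speeds; "tau": joint torques, N m; "ee_pos": TCP position; "ee_rot": TCP orientation; "force": force on the tool from outside, world axes, zero at the start; "wrist_torque": the same for the moment, N m; "gripper_width": finger opening in m.
Only numpy, scipy, OpenCV 4.12 (cv2) and the standard library are available. Lean on these libraries where they do the work, as an engineer would, in place of code of your own. Each camera call takes 0.05 s, during which the arm holds its last target.

TASK

Check-load the spring scale: take the steel rings from the blue mat one at a time, slip each over the post of the scale pan and set it down gently, letting go only once it rests, until the pointer rests in the green band. Do not drop or force a ring, never press the pan down to the red line, leave the rings you do not need on the mat, and do not disturb the bottles and beaker.

Things in the scene. Friction and masses are not known exactly. Their poses are not given: they have to be found in the camera images.
- scale: white bench spring scale, fixed to the bench: housing 130 x 130 mm, 52 mm tall; origin at the centre of its underside, z up. Above it a round aluminium pan, 88 mm across and 4 mm thick, rides on a vertical spring. A dark post 10 mm in diameter is clamped upright on the pan, off its middle, and rises 52 mm above the pan's top (its last 3 mm taper to 6 mm across).
- scale_axis (a point): point fixed to the scale housing, on its centre line, 100 mm above its origin: the middle of the pan's top at joint value 0. The pan moves straight down from here. The post's axis stands 9 mm from this line, in a direction that differs every time and is not given: the post must be found by sight or feel. It is rigid sideways.
- gauge (a point): centre of the top edge of the scale's upright white gauge plate (fixed; 4 mm thick, 56 mm wide), 101 mm from the housing's centre line towards its -y, 115 mm above its origin. The plate faces the scale's +x and carries a green band and below it a red line; a thin red pointer from the pan (up to 104 mm from the pan's middle) moves down in front of it.
- pan (a joint): how far the pan has sunk, in m: 0 at its upper stop, growing downwards, bottom stop 0.042. Pointer in the green band: 0.0125 to 0.0245; at the red line: 0.036. Empty it rests at 0, held up by an unknown preload of 0.5 to 4.5 N, different each time; beyond that the spring gives 0.32 N per mm (9.4 to 10.9 mm a ring). Two or three rings are needed; one may not move it.
- mat: blue bench mat, fixed, 280 x 280 mm, 4 mm thick; origin at the centre of its underside, z up. Four steel rings lie flat on it, about 55 mm from its centre along its x and y (one in each quarter), at least 94 mm from each other's centres.
- ring1: plain steel ring weight, one of four alike: outer diameter 60 mm, bore 16 mm, 16 mm thick, about 0.33 kg (varies by 7 per cent); lies flat on the mat; origin at the centre of its underside, z along its axis.
- ring2: plain steel ring weight, one of four alike: outer diameter 60 mm, bore 16 mm, 16 mm thick, about 0.33 kg (varies by 7 per cent); lies flat on the mat; origin at the centre of its underside, z along its axis.
- ring3: plain steel ring weight, one of four alike: outer diameter 60 mm, bore 16 mm, 16 mm thick, about 0.33 kg (varies by 7 per cent); lies flat on the mat; origin at the centre of its underside, z along its axis.
- ring4: plain steel ring weight, one of four alike: outer diameter 60 mm, bore 16 mm, 16 mm thick, about 0.33 kg (varies by 7 per cent); lies flat on the mat; origin at the centre of its underside, z along its axis.
- amber_bottle: bystander: amber glass bottle with red cap, 70 mm in diameter, 140 mm tall, loose; origin at the centre of its underside
- beaker: bystander: glass beaker, 70 mm in diameter, 90 mm tall, loose; origin at the centre of its underside
- wash_bottle: bystander: white plastic bottle with blue cap, 60 mm in diameter, 130 mm tall, loose; origin at the centre of its underside
There are look-alikes about, which are no part of the job. Leave any turquoise look-alike of the ring1 alone.

How it is judged:
On the way, in this order (a step that is already met when the one before it is completed fails the run):
1. exactly one ring is threaded on the post and let go of, the others are not on the scale ((((horizontal distance between ring1 and scale below 0.0155 m and z of ring1 in the frame of scale between 0.05 and 0.1235 m and angle between ring1's own z axis and vertical below 0.15 rad) and not (horizontal distance between ring2 and scale below 0.0155 m and z of ring2 in the frame of scale between 0.05 and 0.1235 m and angle between ring2's own z axis and vertical below 0.15 rad) and not (horizontal distance between ring3 and scale below 0.0155 m and z of ring3 in the frame of scale between 0.05 and 0.1235 m and angle between ring3's own z axis and vertical below 0.15 rad) and not (horizontal distance between ring4 and scale below 0.0155 m and z of ring4 in the frame of scale between 0.05 and 0.1235 m and angle between ring4's own z axis and vertical below 0.15 rad)) or (not (horizontal distance between ring1 and scale below 0.0155 m and z of ring1 in the frame of scale between 0.05 and 0.1235 m and angle between ring1's own z axis and vertical below 0.15 rad) and (horizontal distance between ring2 and scale below 0.0155 m and z of ring2 in the frame of scale between 0.05 and 0.1235 m and angle between ring2's own z axis and vertical below 0.15 rad) and not (horizontal distance between ring3 and scale below 0.0155 m and z of ring3 in the frame of scale between 0.05 and 0.1235 m and angle between ring3's own z axis and vertical below 0.15 rad) and not (horizontal distance between ring4 and scale below 0.0155 m and z of ring4 in the frame of scale between 0.05 and 0.1235 m and angle between ring4's own z axis and vertical below 0.15 rad)) or (not (horizontal distance between ring1 and scale below 0.0155 m and z of ring1 in the frame of scale between 0.05 and 0.1235 m and angle between ring1's own z axis and vertical below 0.15 rad) and not (horizontal distance between ring2 and scale below 0.0155 m and z of ring2 in the frame of scale between 0.05 and 0.1235 m and angle between ring2's own z axis and vertical below 0.15 rad) and (horizontal distance between ring3 and scale below 0.0155 m and z of ring3 in the frame of scale between 0.05 and 0.1235 m and angle between ring3's own z axis and vertical below 0.15 rad) and not (horizontal distance between ring4 and scale below 0.0155 m and z of ring4 in the frame of scale between 0.05 and 0.1235 m and angle between ring4's own z axis and vertical below 0.15 rad)) or (not (horizontal distance between ring1 and scale below 0.0155 m and z of ring1 in the frame of scale between 0.05 and 0.1235 m and angle between ring1's own z axis and vertical below 0.15 rad) and not (horizontal distance between ring2 and scale below 0.0155 m and z of ring2 in the frame of scale between 0.05 and 0.1235 m and angle between ring2's own z axis and vertical below 0.15 rad) and not (horizontal distance between ring3 and scale below 0.0155 m and z of ring3 in the frame of scale between 0.05 and 0.1235 m and angle between ring3's own z axis and vertical below 0.15 rad) and (horizontal distance between ring4 and scale below 0.0155 m and z of ring4 in the frame of scale between 0.05 and 0.1235 m and angle between ring4's own z axis and vertical below 0.15 rad))) and contact force between each of the arm, the fingers and ring1 below 0.05 N and contact force between each of the arm, the fingers and ring2 below 0.05 N and contact force between each of the arm, the fingers and ring3 below 0.05 N and contact force between each of the arm, the fingers and ring4 below 0.05 N and contact force between each of the arm, the fingers and scale below 0.05 N), for 0.2 s.
2. exactly two rings are threaded on the post and let go of ((((horizontal distance between ring1 and scale below 0.0155 m and z of ring1 in the frame of scale between 0.05 and 0.1235 m and angle between ring1's own z axis and vertical below 0.15 rad) and (horizontal distance between ring2 and scale below 0.0155 m and z of ring2 in the frame of scale between 0.05 and 0.1235 m and angle between ring2's own z axis and vertical below 0.15 rad) and not (horizontal distance between ring3 and scale below 0.0155 m and z of ring3 in the frame of scale between 0.05 and 0.1235 m and angle between ring3's own z axis and vertical below 0.15 rad) and not (horizontal distance between ring4 and scale below 0.0155 m and z of ring4 in the frame of scale between 0.05 and 0.1235 m and angle between ring4's own z axis and vertical below 0.15 rad)) or ((horizontal distance between ring1 and scale below 0.0155 m and z of ring1 in the frame of scale between 0.05 and 0.1235 m and angle between ring1's own z axis and vertical below 0.15 rad) and not (horizontal distance between ring2 and scale below 0.0155 m and z of ring2 in the frame of scale between 0.05 and 0.1235 m and angle between ring2's own z axis and vertical below 0.15 rad) and (horizontal distance between ring3 and scale below 0.0155 m and z of ring3 in the frame of scale between 0.05 and 0.1235 m and angle between ring3's own z axis and vertical below 0.15 rad) and not (horizontal distance between ring4 and scale below 0.0155 m and z of ring4 in the frame of scale between 0.05 and 0.1235 m and angle between ring4's own z axis and vertical below 0.15 rad)) or ((horizontal distance between ring1 and scale below 0.0155 m and z of ring1 in the frame of scale between 0.05 and 0.1235 m and angle between ring1's own z axis and vertical below 0.15 rad) and not (horizontal distance between ring2 and scale below 0.0155 m and z of ring2 in the frame of scale between 0.05 and 0.1235 m and angle between ring2's own z axis and vertical below 0.15 rad) and not (horizontal distance between ring3 and scale below 0.0155 m and z of ring3 in the frame of scale between 0.05 and 0.1235 m and angle between ring3's own z axis and vertical below 0.15 rad) and (horizontal distance between ring4 and scale below 0.0155 m and z of ring4 in the frame of scale between 0.05 and 0.1235 m and angle between ring4's own z axis and vertical below 0.15 rad)) or (not (horizontal distance between ring1 and scale below 0.0155 m and z of ring1 in the frame of scale between 0.05 and 0.1235 m and angle between ring1's own z axis and vertical below 0.15 rad) and (horizontal distance between ring2 and scale below 0.0155 m and z of ring2 in the frame of scale between 0.05 and 0.1235 m and angle between ring2's own z axis and vertical below 0.15 rad) and (horizontal distance between ring3 and scale below 0.0155 m and z of ring3 in the frame of scale between 0.05 and 0.1235 m and angle between ring3's own z axis and vertical below 0.15 rad) and not (horizontal distance between ring4 and scale below 0.0155 m and z of ring4 in the frame of scale between 0.05 and 0.1235 m and angle between ring4's own z axis and vertical below 0.15 rad)) or (not (horizontal distance between ring1 and scale below 0.0155 m and z of ring1 in the frame of scale between 0.05 and 0.1235 m and angle between ring1's own z axis and vertical below 0.15 rad) and (horizontal distance between ring2 and scale below 0.0155 m and z of ring2 in the frame of scale between 0.05 and 0.1235 m and angle between ring2's own z axis and vertical below 0.15 rad) and not (horizontal distance between ring3 and scale below 0.0155 m and z of ring3 in the frame of scale between 0.05 and 0.1235 m and angle between ring3's own z axis and vertical below 0.15 rad) and (horizontal distance between ring4 and scale below 0.0155 m and z of ring4 in the frame of scale between 0.05 and 0.1235 m and angle between ring4's own z axis and vertical below 0.15 rad)) or (not (horizontal distance between ring1 and scale below 0.0155 m and z of ring1 in the frame of scale between 0.05 and 0.1235 m and angle between ring1's own z axis and vertical below 0.15 rad) and not (horizontal distance between ring2 and scale below 0.0155 m and z of ring2 in the frame of scale between 0.05 and 0.1235 m and angle between ring2's own z axis and vertical below 0.15 rad) and (horizontal distance between ring3 and scale below 0.0155 m and z of ring3 in the frame of scale between 0.05 and 0.1235 m and angle between ring3's own z axis and vertical below 0.15 rad) and (horizontal distance between ring4 and scale below 0.0155 m and z of ring4 in the frame of scale between 0.05 and 0.1235 m and angle between ring4's own z axis and vertical below 0.15 rad))) and contact force between each of the arm, the fingers and ring1 below 0.05 N and contact force between each of the arm, the fingers and ring2 below 0.05 N and contact force between each of the arm, the fingers and ring3 below 0.05 N and contact force between each of the arm, the fingers and ring4 below 0.05 N and contact force between each of the arm, the fingers and scale below 0.05 N), for 0.2 s.
At the end, for the whole second after the job is handed in: Pan joint at rest between 0.0125 and 0.0245 (green band); two or more rings flat on the post (within 15.5 mm of the housing axis, undersides 50 to 123.5 mm above its origin); other rings flat within 30 mm of their start; all still, the robot touching neither rings nor scale (value of joint pan between 0.0125 and 0.0245 m and ((horizontal distance between ring1 and scale below 0.0155 m and z of ring1 in the frame of scale between 0.05 and 0.1235 m and angle between ring1's own z axis and vertical below 0.15 rad) or (distance of ring1 from where it was at the start of the episode below 0.03 m and angle between ring1's own z axis and vertical below 0.1 rad)) and ((horizontal distance between ring2 and scale below 0.0155 m and z of ring2 in the frame of scale between 0.05 and 0.1235 m and angle between ring2's own z axis and vertical below 0.15 rad) or (distance of ring2 from where it was at the start of the episode below 0.03 m and angle between ring2's own z axis and vertical below 0.1 rad)) and ((horizontal distance between ring3 and scale below 0.0155 m and z of ring3 in the frame of scale between 0.05 and 0.1235 m and angle between ring3's own z axis and vertical below 0.15 rad) or (distance of ring3 from where it was at the start of the episode below 0.03 m and angle between ring3's own z axis and vertical below 0.1 rad)) and ((horizontal distance between ring4 and scale below 0.0155 m and z of ring4 in the frame of scale between 0.05 and 0.1235 m and angle between ring4's own z axis and vertical below 0.15 rad) or (distance of ring4 from where it was at the start of the episode below 0.03 m and angle between ring4's own z axis and vertical below 0.1 rad)) and (((horizontal distance between ring1 and scale below 0.0155 m and z of ring1 in the frame of scale between 0.05 and 0.1235 m and angle between ring1's own z axis and vertical below 0.15 rad) and (horizontal distance between ring2 and scale below 0.0155 m and z of ring2 in the frame of scale between 0.05 and 0.1235 m and angle between ring2's own z axis and vertical below 0.15 rad)) or ((horizontal distance between ring1 and scale below 0.0155 m and z of ring1 in the frame of scale between 0.05 and 0.1235 m and angle between ring1's own z axis and vertical below 0.15 rad) and (horizontal distance between ring3 and scale below 0.0155 m and z of ring3 in the frame of scale between 0.05 and 0.1235 m and angle between ring3's own z axis and vertical below 0.15 rad)) or ((horizontal distance between ring1 and scale below 0.0155 m and z of ring1 in the frame of scale between 0.05 and 0.1235 m and angle between ring1's own z axis and vertical below 0.15 rad) and (horizontal distance between ring4 and scale below 0.0155 m and z of ring4 in the frame of scale between 0.05 and 0.1235 m and angle between ring4's own z axis and vertical below 0.15 rad)) or ((horizontal distance between ring2 and scale below 0.0155 m and z of ring2 in the frame of scale between 0.05 and 0.1235 m and angle between ring2's own z axis and vertical below 0.15 rad) and (horizontal distance between ring3 and scale below 0.0155 m and z of ring3 in the frame of scale between 0.05 and 0.1235 m and angle between ring3's own z axis and vertical below 0.15 rad)) or ((horizontal distance between ring2 and scale below 0.0155 m and z of ring2 in the frame of scale between 0.05 and 0.1235 m and angle between ring2's own z axis and vertical below 0.15 rad) and (horizontal distance between ring4 and scale below 0.0155 m and z of ring4 in the frame of scale between 0.05 and 0.1235 m and angle between ring4's own z axis and vertical below 0.15 rad)) or ((horizontal distance between ring3 and scale below 0.0155 m and z of ring3 in the frame of scale between 0.05 and 0.1235 m and angle between ring3's own z axis and vertical below 0.15 rad) and (horizontal distance between ring4 and scale below 0.0155 m and z of ring4 in the frame of scale between 0.05 and 0.1235 m and angle between ring4's own z axis and vertical below 0.15 rad))) and linear speed of each of ring1, ring2, ring3, ring4 below 0.02 m/s and contact force between each of the arm, the fingers and ring1 below 0.05 N and contact force between each of the arm, the fingers and ring2 below 0.05 N and contact force between each of the arm, the fingers and ring3 below 0.05 N and contact force between each of the arm, the fingers and ring4 below 0.05 N and contact force between each of the arm, the fingers and scale below 0.05 N).
It fails at once if the pan is pushed or loaded down to the red line (value of joint pan above 0.036 m).
It fails at once if a ring is dropped, slammed or forced onto the scale (more than 20 N between a ring and the scale) (contact force between any of ring1, ring2, ring3, ring4 and scale above 20 N).
It fails at once if the robot itself pushes on the scale with more than 20 N (contact force between any of the arm, the fingers and scale above 20 N).
It fails at once if a bottle or the beaker is knocked or shifted (moved over 20 mm or tipped) (distance of any of amber_bottle, beaker, wash_bottle from where it was at the start of the episode above 0.02 m or angle between any of amber_bottle, beaker, wash_bottle's own z axis and vertical above 0.25 rad).
It also fails if it takes over 72 s, if anything falls off the work surface, if the arm or the gripper's body presses on something with over 40 N, if the wrist force passes 120 N, or if a joint passes its speed limit or range.

## Working session

There is one attempt and no reset: what is moved stays moved. The work goes in short steps, Python scripts to look and compute and a shell command to move; the robot and the scene stay as the last step left them, time stands still between calls to the robot, and variables do not carry over. Pictures are saved under pics/ and viewed, and the job is handed in when it is done.

```bash
ls; mkdir -p pics; cat > h.py <<'E'
import numpy as np,cv2
from rig import bot
def snap(n,f):
    c=bot.read_camera(n); cv2.imwrite('pics/'+f+'.png',cv2.cvtColor(c['image'],cv2.COLOR_RGB2BGR))
    np.savez('pics/'+f+'.npz',K=c['intrinsics'],r=c['rvec'],t=c['tvec']); return c
def load(f):
    d=np.load('pics/'+f+'.npz'); return d['K'],cv2.Rodrigues(d['r'])[0],d['t'].reshape(3)
def ray(f,u,v):
    K,R,t=load(f); d=R.T@np.linalg.solve(K,[u,v,1.]); return -R.T@t,d
def at_z(f,u,v,z):
    o,d=ray(f,u,v); return o+d*(z-o[2])/d[2]
def proj(f,P):
    K,R,t=load(f); p=K@(R@np.asarray(P,float)+t); return p[:2]/p[2]
E
python3 - <<'E'
from h import *
for n in ['scene','side','wrist']: snap(n,n+'0')
s=bot.get_state(); print(s)
E
```

```text
pics
{'t': 0.15, 'q': array([-1.22892138,  0.46924725, -0.04862342,  1.53338059,  0.02408424,
        1.14094985, -0.08228401]), 'qvel': array([-0.00161881, -0.00216203, -0.00028681, -0.00416206,  0.00123798,
        0.00119158, -0.00113839]), 'tau': array([ 1.98474804e-04, -5.10768414e+01, -4.68469772e-02, -2.37978870e+01,
        1.06920011e-02,  5.43384245e-03, -5.35031560e-06]), 'ee_pos': array([0.24438934, 0.62876177, 0.23052506]), 'ee_rot': array([ 1.84298061e-01,  9.82870151e-01, -6.89543522e-04, -1.22839702e-04]), 'force': array([ 0.74605572, -0.73825526,  0.36859762]), 'wrist_torque': array([-0.01364263, -0.02382212,  0.01827367]), 'gripper_width': 0.0850335933626775}
```

View pics/scene0.png

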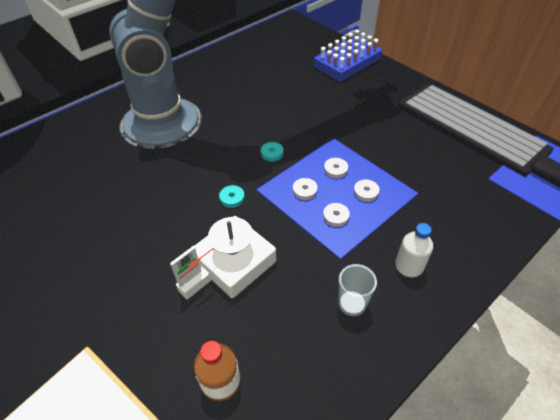

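View pics/side0.png

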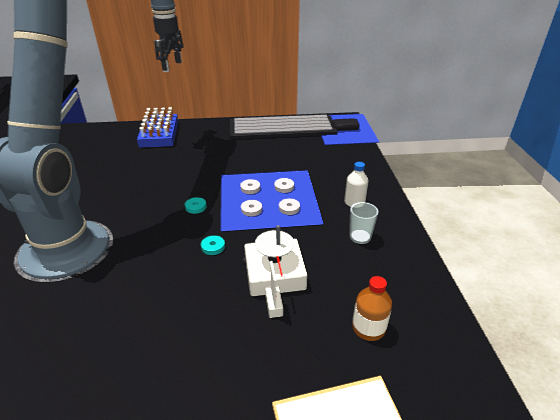

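View pics/wrist0.png

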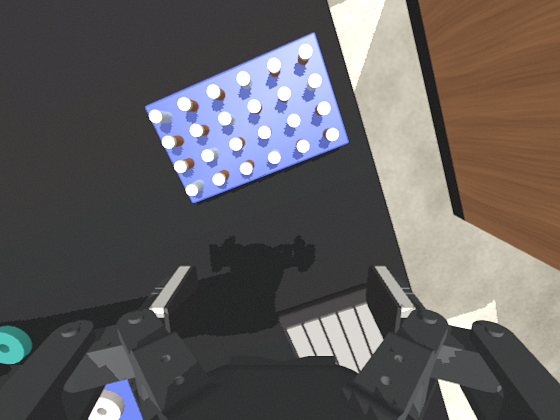

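The scene view shows four white/steel rings on the blue mat at px (336,168), (305,188), (367,190) and (336,214). The turquoise look-alikes are off the mat at (272,152) and (232,196), and I'll leave those alone. The scale is at about (235,255), with its post at (230,231). Next: a close crop and measurements.

```bash
python3 - <<'E'
from h import *
for f in ['scene0','side0']:
    o,_=ray(f,0,0); print(f,'cam',o.round(3))
im=cv2.imread('pics/scene0.png'); a=cv2.resize(im[130:300,160:430],None,fx=2.9,fy=2.9,interpolation=cv2.INTER_CUBIC)
cv2.imwrite('pics/crop1.png',a)
im=cv2.imread('pics/side0.png'); a=cv2.resize(im[165:325,185:335],None,fx=3.6,fy=3.6,interpolation=cv2.INTER_CUBIC)
cv2.imwrite('pics/crop2.png',a)
# rings: white blobs on mat
for f in ['scene0','side0']:
    im=cv2.imread(f'pics/{f}.png'); hsv=cv2.cvtColor(im,cv2.COLOR_BGR2HSV)
    m=((hsv[...,1]<60)&(hsv[...,2]>90)).astype(np.uint8)
    n,l,st,c=cv2.connectedComponentsWithStats(m)
    for i in range(1,n):
        if 80<st[i,4]<3000 : print(f,st[i],c[i].round(1),at_z(f,*c[i],0.016).round(4))
E
```

```text
scene0 cam [ 0.987 -0.415  0.793]
side0 cam [ 0.471 -0.862  0.735]
scene0 [   0    0  119   61 2900] [56.2 19.4] [-0.773   0.0273  0.016 ]
scene0 [110   0  57  52 809] [127.8  22.2] [-0.5658  0.2136  0.016 ]
scene0 [171   0 136  60 214] [236.5  30.4] [-0.2398  0.4693  0.016 ]
scene0 [307   0  28  12 160] [317.3   4.3] [-0.1834  0.8225  0.016 ]
scene0 [341   0  39  48 911] [364.6  24.1] [0.044  0.8357 0.016 ]
scene0 [122  34  45  42 398] [142.4  52.4] [-0.3421  0.1439  0.016 ]
scene0 [  0  54  21  51 569] [ 7.5 82.9] [-0.4764 -0.2626  0.016 ]
scene0 [  0  80 124  56 240] [ 61.1 107.4] [-0.2379 -0.1915  0.016 ]
scene0 [ 120   94   81   52 2064] [160.4 124.8] [ 0.0324 -0.0185  0.016 ]
scene0 [324 158  24  20 389] [335.5 167.4] [0.4826 0.2182 0.016 ]
scene0 [293 178  24  22 432] [304.6 188.4] [0.4821 0.1096 0.016 ]
scene0 [354 180  25  22 441] [366.  190.1] [0.5862 0.2151 0.016 ]
scene0 [323 203  27  24 496] [335.9 214.3] [0.5896 0.106  0.016 ]
scene0 [ 396  231   38   46 1210] [413.5 254.4] [0.7778 0.1467 0.016 ]
scene0 [ 338  264   40   52 1576] [355.6 287.9] [ 0.7495 -0.0059  0.016 ]
scene0 [199 359  41  40 454] [223.1 387.2] [ 0.7266 -0.3245  0.016 ]
side0 [152   8  23  11 144] [163.5  13.8] [-0.0322  2.4143  0.016 ]
side0 [ 234  115   99   19 1458] [281.4 123.5] [0.6175 0.626  0.016 ]
side0 [ 36 148  34  48 266] [ 47.  170.1] [-0.1552  0.3635  0.016 ]
side0 [ 344  170   35   74 1615] [359.6 207.5] [0.7856 0.074  0.016 ]
side0 [240 179  20  15 238] [249.9 186.2] [0.4814 0.211  0.016 ]
side0 [274 178  20  15 242] [283.8 184.9] [0.5841 0.208  0.016 ]
side0 [ 10 194  26  18 321] [ 23.2 202.3] [-0.1649  0.1902  0.016 ]
side0 [279 199  21  16 280] [289.  206.2] [0.5876 0.099  0.016 ]
side0 [241 200  21  16 285] [251.2 207.5] [0.4808 0.1033 0.016 ]
side0 [  14  215   99   67 2612] [ 59.4 255.2] [ 0.0054 -0.0469  0.016 ]
side0 [353 304  38  32 551] [369.2 324.5] [ 0.7074 -0.3256  0.016 ]
```

View pics/crop1.png

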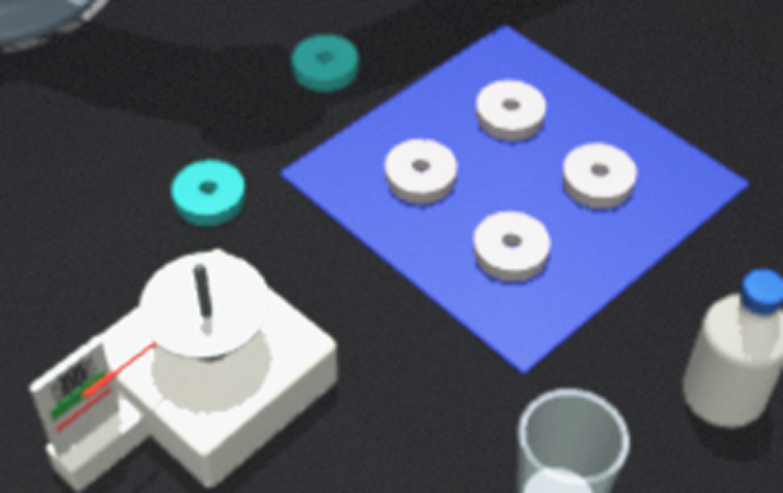

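View pics/crop2.png

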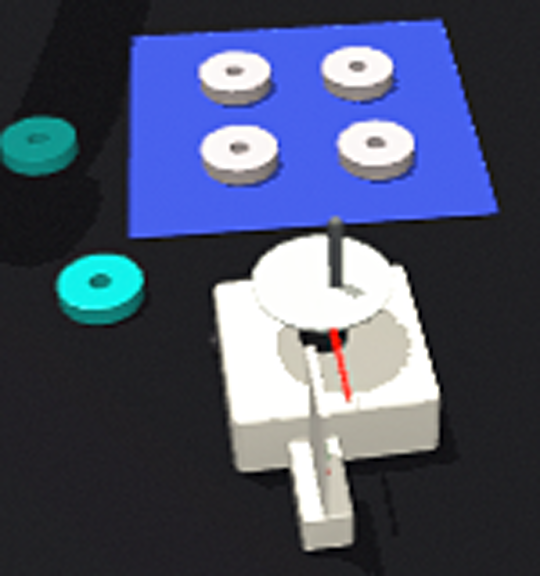

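```bash
cat >> h.py <<'E'
def tri(obs):
    A=np.zeros((3,3));b=np.zeros(3);L=[]
    for f,u,v in obs:
        o,d=ray(f,u,v); d=d/np.linalg.norm(d); M=np.eye(3)-np.outer(d,d); A+=M;b+=M@o;L.append((o,M))
    x=np.linalg.solve(A,b); return x,[np.linalg.norm(M@(x-o)) for o,M in L]
from scipy.spatial.transform import Rotation as Rn
def need(p,ref=None,jaw=None):
    """print tool shift (cm) to world p from commanded-ish pose ref (default measured); jaw = world angle of jaw axis (mod pi)"""
    s=bot.get_state(); R=Rn.from_quat(s['ee_rot']).as_matrix(); e=s['ee_pos'] if ref is None else np.array(ref)
    d=R.T@(np.array(p)-e)*100
    a=np.arctan2(R[1,1],R[0,1]); out=''
    if jaw is not None:
        k=(jaw-a+np.pi/2)%np.pi-np.pi/2; out=f' roll(about tool z) {-k:.3f} or {-k+(np.pi if k>0 else -np.pi):.3f}'
    print('shift cm',d.round(2),'jaw now',round(a,3),out,'q7',s['q'][6].round(2),'t',s['t'])
E
python3 - <<'E'
from h import *
S=[(336.2,165.9),(305.2,186.9),(366.9,188.3),(336.6,212.4)];D=[(250.3,184.7),(251.4,205.8),(284.4,183.3),(289.2,204.4)]
for a,b in zip(S,D):
    x,r=tri([('scene0',*a),('side0',*b)]); print(x.round(4),np.round(r,4),at_z('scene0',*a,.02).round(4),at_z('side0',*b,.02).round(4))
for n,a,b in [('tip',(229,222.4),(278.1,225.6)),('base',(231.4,239.7),(278.3,244.4))]:
    x,r=tri([('scene0',*a),('side0',*b)]); print(n,x.round(4),np.round(r,4))
# housing top corners in scene crop1
for c in [(335,345),(208,483)]: print('top corner scene',at_z('scene0',160+c[0]/2.9,130+c[1]/2.9,.052).round(4))
for c in [(402,268),(214,287),(437,402),(234,425)]: print('top corner side',at_z('side0',185+c[0]/3.6,165+c[1]/3.6,.052).round(4))
need([.48,.21,.1],jaw=np.pi/4)
R=Rn.from_quat(bot.get_state()['ee_rot']).as_matrix();print(R.round(2))
E
```

```text
[0.4821 0.221  0.0165] [0.0018 0.0018] [0.4827 0.2201 0.02  ] [0.4829 0.2129 0.02  ]
[0.4811 0.1126 0.0164] [0.0014 0.0014] [0.4821 0.1116 0.02  ] [0.4817 0.1058 0.02  ]
[0.5858 0.2186 0.0166] [0.0019 0.0019] [0.586  0.2179 0.02  ] [0.5861 0.2107 0.02  ]
[0.5884 0.1095 0.0163] [0.0017 0.0017] [0.5889 0.1087 0.02  ] [0.5885 0.1022 0.02  ]
tip [ 0.5347 -0.1466  0.1488] [0.0002 0.0002]
base [ 0.5349 -0.1474  0.0947] [0.0002 0.0002]
top corner scene [ 0.588  -0.0783  0.052 ]
top corner scene [ 0.6145 -0.2138  0.052 ]
top corner side [ 0.5853 -0.0859  0.052 ]
top corner side [ 0.458  -0.0928  0.052 ]
top corner side [ 0.591  -0.2119  0.052 ]
top corner side [ 0.4663 -0.2188  0.052 ]
shift cm [-37.13 -30.48  13.1 ] jaw now 1.2  roll(about tool z) 0.415 or -2.727 q7 -0.08 t 0.15
[[-0.93  0.36 -0.  ]
 [ 0.36  0.93 -0.  ]
 [-0.   -0.   -1.  ]]
```

```bash
python3 - <<'E'
from h import *
need([.589,.108,.17],jaw=np.pi/4)
E
```

```text
shift cm [-50.99 -36.05   6.1 ] jaw now 1.2  roll(about tool z) 0.415 or -2.727 q7 -0.08 t 0.15
```

```bash
python3 -m inch '[[-3,-2,0,0.1],[-6.5,-4.5,0,0.2],[-10,-7,0,0.3],[-13,-9,1,0.4],[-16,-11,2,0.415],[-19,-13.5,2,0.415],[-22,-15.5,3,0.415],[-25,-17.7,3,0.415],[-28,-19.8,3.4,0.415],[-31,-22,4,0.415]]' 8.5; python3 - <<'E'
from h import *
need([.589,.108,.17],jaw=np.pi/4)
E
```

```text
t: 0.98
ee_pos: [0.4546, 0.3104, 0.1915]
ee_rot: [0.383, 0.924, 0.001, 0.0]
force: [-0.1, 0.2, -0.8]
gripper_width: 0.0854
shift cm [-23.81  -4.81   2.14] jaw now 0.785  roll(about tool z) -0.000 or 3.141 q7 0.16 t 0.9833
```

```bash
python3 -m inch '[[-3,-0.6,0.3,0],[-6.5,-1.3,0.6,0],[-10,-2,0.9,0],[-13.5,-2.7,1.2,0],[-17,-3.4,1.5,0],[-20,-4,1.8,0],[-22.5,-4.6,2.1,0],[-23.8,-4.8,2.1,0],[-23.8,-4.8,2.1,0],[-23.8,-4.8,2.1,0]]'; python3 - <<'E'
from h import *
snap('wrist','w1');snap('scene','s1')
need([.589,.108,.17],jaw=np.pi/4)
print([proj('w1',(x,y,.02)).round(1) for x,y in [(.589,.108),(.586,.2165)]])
print([proj('w1',bot.get_state()['ee_pos']).round(1)])
E
```

```text
t: 1.82
ee_pos: [0.5877, 0.1101, 0.1701]
ee_rot: [0.383, 0.924, 0.0, -0.001]
force: [-0.4, 0.3, -0.4]
gripper_width: 0.0851
shift cm [-0.41 -0.15  0.02] jaw now 0.788  roll(about tool z) 0.003 or -3.139 q7 0.63 t 1.9167
[array([280.5, 202. ]), array([357.4, 122.9])]
[array([282. , 265.3])]
```

View pics/w1.png

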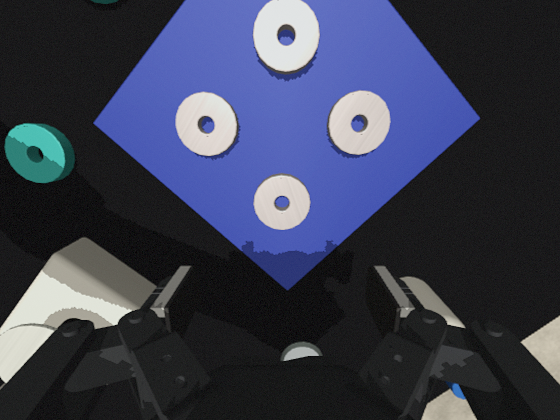

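```bash
python3 - <<'E'
from h import *
for uv in [(282,202.5),(359,122.5),(206.5,124),(286,35)]: print(at_z('w1',*uv,.02).round(4))
for uv in [(288,290),(94,123),(480,118)]: print('mat corner',at_z('w1',*uv,.004).round(4))
p=at_z('w1',282,202.5,.02); need([p[0],p[1],.008],jaw=np.pi/4)
E
```

```text
[0.5905 0.1087 0.02  ]
[0.5868 0.2178 0.02  ]
[0.4834 0.1128 0.02  ]
[0.4843 0.2204 0.02  ]
mat corner [0.6765 0.0328 0.004 ]
mat corner [0.3988 0.0299 0.004 ]
mat corner [0.6732 0.3103 0.004 ]
shift cm [-0.49  0.   16.22] jaw now 0.788  roll(about tool z) 0.003 or -3.139 q7 0.63 t 1.9167
```

```bash
python3 -m inch '[[-0.4,0,3.5,0],[-0.4,0,7,0],[-0.4,0,10.5,0],[-0.4,0,12.5,0],[-0.4,0,13.5,0],[-0.4,0,14,0],[-0.4,0,14,0],[-0.4,0,14,0]]' 8.5; python3 - <<'E'
from h import *
snap('wrist','w2')
p=(.5902,.1087); need([p[0],p[1],.008],jaw=np.pi/4)
E
```

```text
t: 2.58
ee_pos: [0.5918, 0.1076, 0.0316]
ee_rot: [0.382, 0.924, 0.001, 0.001]
force: [0.3, -0.8, 0.4]
gripper_width: 0.085
shift cm [ 0.23 -0.05  2.39] jaw now 0.786  roll(about tool z) 0.000 or -3.141 q7 0.68 t 2.6333
```

View pics/w2.png

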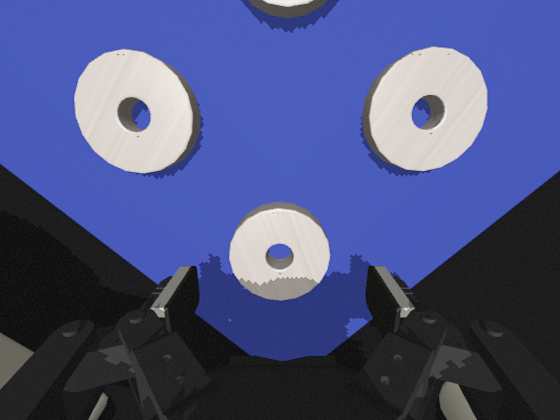

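```bash
python3 - <<'E'
from h import *
for uv in [(279.7,254.5)]: print(at_z('w2',*uv,.02).round(4))
for i in range(3):
    snap('wrist','w2b'); print(bot.get_state()['ee_pos'].round(4), at_z('w2b',279.7,254.5,.02).round(4))
E
```

```text
[0.5896 0.1092 0.02  ]
[0.5921 0.1072 0.032 ] [0.59   0.1088 0.02  ]
[0.592  0.1071 0.0319] [0.5901 0.1086 0.02  ]
[0.5918 0.107  0.0317] [0.59   0.1085 0.02  ]
```

```bash
python3 -m inch '[[0.25,0,1,0],[0.25,0,2,0],[0.25,0,2.5,0],[0.25,0,2.5,0]]' 8.5; python3 -m inch '[[0,0,0,0],[0,0,0,0],[0,0,0,0],[0,0,0,0],[0,0,0,0],[0,0,0,0],[0,0,0,0],[0,0,0,0]]' 5.6; python3 - <<'E'
from h import *
snap('wrist','w3'); print(bot.get_state()['ee_pos'],bot.get_state()['force'])
E
```

```text
t: 3.12
ee_pos: [0.5876, 0.1082, 0.0033]
ee_rot: [0.383, 0.924, -0.001, -0.002]
force: [-0.7, 0.4, -0.4]
gripper_width: 0.085
t: 3.78
ee_pos: [0.589, 0.1082, 0.0062]
ee_rot: [0.383, 0.924, -0.0, -0.0]
force: [-1.4, -0.7, 4.5]
gripper_width: 0.0578
[0.58907099 0.10817858 0.00621415] [-1.99293802 -1.06507116  5.36599718]
```

View pics/w3.png

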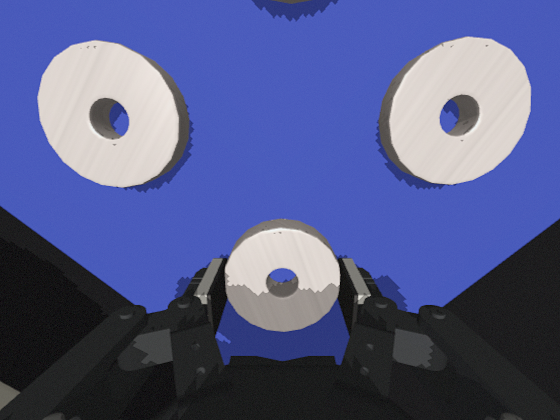

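```bash
python3 -m inch '[[0,0,0,0],[0,0,0,0],[0,0,0,0],[0,0,0,0],[0,0,-1,0],[0,0,-2,0],[0,0,-4,0],[0,0,-7,0],[0,0,-10,0],[0,0,-13,0]]' 5.0;  python3 - <<'E'
from h import *
snap('wrist','w4'); s=bot.get_state();print(s['ee_pos'],s['force'],s['gripper_width'])
need([.570,-.182,.20])
E
```

```text
t: 4.67
ee_pos: [0.5887, 0.1083, 0.1371]
ee_rot: [0.383, 0.924, -0.0, -0.0]
force: [0.1, 0.5, -3.3]
gripper_width: 0.0575
[0.59285022 0.10896715 0.143713  ] [2.1500726  1.04878732 0.97973581] 0.05727065839820927
shift cm [-19.01 -22.12  -5.75] jaw now 0.785  q7 0.65 t 4.7167
```

View pics/w4.png

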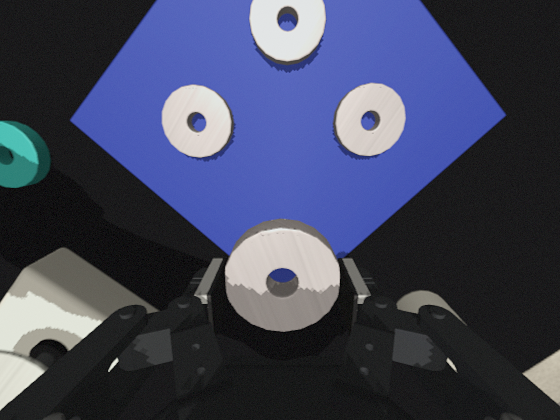

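The ring is held flat, centred at about (282,280) between the pads. Now carrying it to a stand-off beside the post.

```bash
python3 -m inch '[[-1,-1,-2,0],[-3,-3,-4,0],[-5,-5.5,-5.7,0],[-7.5,-8.5,-5.7,0],[-10,-11.5,-5.7,0],[-12.5,-14.5,-5.7,0],[-15,-17.3,-5.7,0],[-17,-19.8,-5.7,0],[-18.5,-21.5,-5.7,0],[-19,-22.1,-5.7,0]]'; python3 -m inch '[[0,0,0,0],[0,0,0,0],[0,0,0,0],[0,0,0,0]]'; python3 - <<'E'
from h import *
snap('wrist','w5'); snap('scene','s5'); snap('side','d5'); s=bot.get_state();print(s['ee_pos'],s['force'],s['gripper_width'])
print(proj('w5',(.535,-.147,.152)))
E
```

```text
t: 5.55
ee_pos: [0.5655, -0.188, 0.193]
ee_rot: [0.386, 0.922, -0.001, 0.001]
force: [-0.3, -1.4, -3.3]
gripper_width: 0.0577
t: 5.88
ee_pos: [0.5676, -0.1797, 0.1922]
ee_rot: [0.381, 0.924, 0.001, -0.0]
force: [0.0, -0.7, -3.0]
gripper_width: 0.0572
[ 0.56738334 -0.18073321  0.19220046] [ 0.5210793  -0.39209815 -3.12845551] 0.05741198433439795
[280.76897593 172.4650716 ]
```

View pics/w5.png

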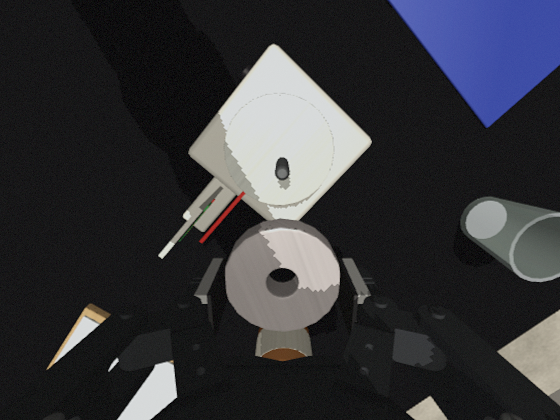

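View pics/s5.png

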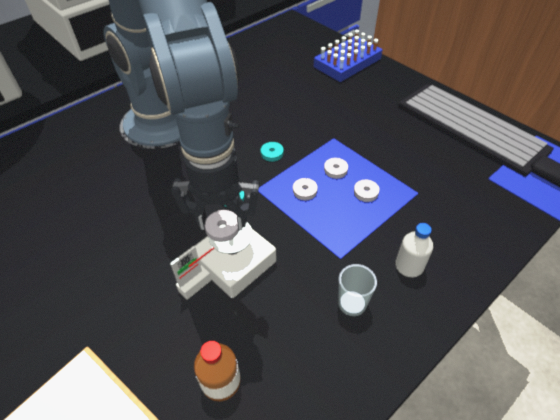

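View pics/d5.png

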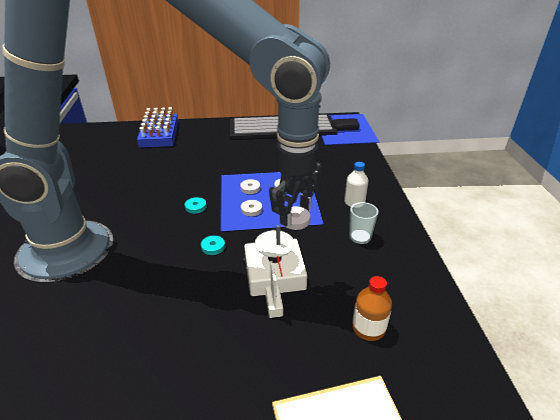

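```bash
python3 - <<'E'
from h import *
im=cv2.imread('pics/w5.png'); a=cv2.resize(im[40:350,180:400],None,fx=1.9,fy=1.9,interpolation=cv2.INTER_CUBIC); a=im[140:200,250:320]; a=cv2.resize(a,None,fx=7,fy=7,interpolation=cv2.INTER_NEAREST); b=cv2.resize(im[215:345,210:350],None,fx=3,fy=3)
cv2.imwrite('pics/c5.png',a); cv2.imwrite('pics/c5b.png',b)
E
```

```text
(no output)
```

View pics/c5.png

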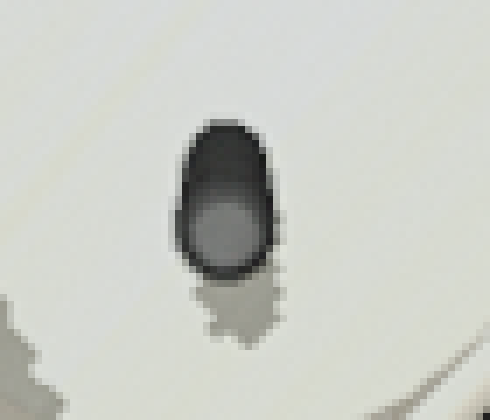

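View pics/c5b.png

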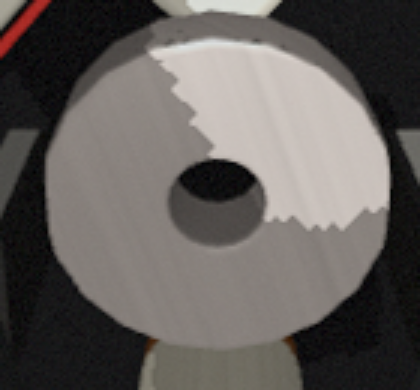

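```bash
cat >> h.py <<'E'
def rel(f,tip,ring,tipz,tcpz,ringtop=.0138):
    s=bot.get_state(); R=Rn.from_quat(s['ee_rot']).as_matrix()
    a=at_z(f,*tip,tipz); b=at_z(f,*ring,tcpz+ringtop)
    print('tip',a.round(4),'ring',b.round(4),'ee',s['ee_pos'].round(4),'move tool cm',(R.T@(a-b)*100).round(2), 'ring in tool',(R.T@(b-s['ee_pos'])*1000).round(1))
E
python3 - <<'E'
from h import *
rel('w5',(282.2,173.3),(282.5,282.3),.152,bot.get_state()['ee_pos'][2])
for f,n,z in [('w5',(274,44),.052),('w5',(371,141),.052),('w5',(189,153),.052)]: print(at_z(f,*n,z).round(4))
E
```

```text
tip [ 0.536  -0.1467  0.152 ] ring [ 0.5689 -0.1794  0.206 ] ee [ 0.5674 -0.1807  0.1922] move tool cm [ 4.63 -0.01  5.4 ] ring in tool [ -0.1   2.  -13.8]
[ 0.4631 -0.0838  0.052 ]
[ 0.5854 -0.0765  0.052 ]
[ 0.4706 -0.2077  0.052 ]
```

```bash
python3 -m inch '[[1.5,0,0,0],[3,0,0,0],[4.2,0,0.5,0],[4.6,0,1,0],[4.6,0,1.7,0],[4.6,0,1.7,0],[4.6,0,1.7,0],[4.6,0,1.7,0],[4.6,0,1.7,0]]'; python3 - <<'E'
from h import *
snap('scene','s6'); snap('side','d6');snap('wrist','w6'); s=bot.get_state();print(s['ee_pos'],s['force'],s['gripper_width'])
a=cv2.imread('pics/s6.png')[190:280,160:290];b=cv2.imread('pics/d6.png')[170:290,220:340]
cv2.imwrite('pics/c6.png',np.hstack([cv2.resize(a,(520,360),interpolation=cv2.INTER_CUBIC)]));cv2.imwrite('pics/c6b.png',cv2.resize(b,(480,480),interpolation=cv2.INTER_CUBIC))
E
```

```text
t: 6.78
ee_pos: [0.5351, -0.1503, 0.1754]
ee_rot: [0.383, 0.924, -0.0, 0.0]
force: [-0.5, -0.6, -2.5]
gripper_width: 0.0571
[ 0.53484811 -0.14998563  0.17544155] [ 0.38520273  0.76442358 -4.00710432] 0.057263196892077005
```

View pics/c6.png

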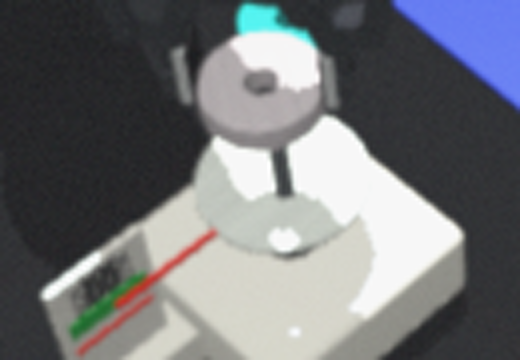

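View pics/c6b.png

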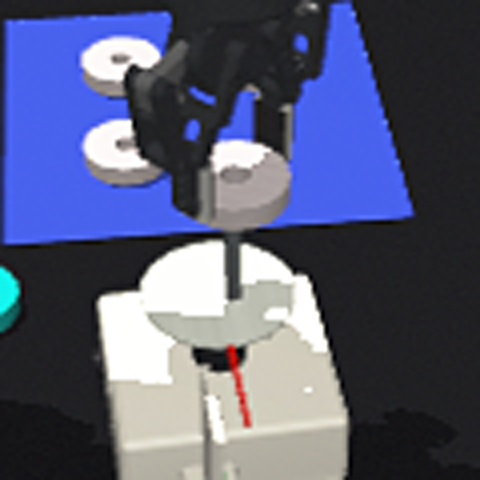

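View pics/w6.png

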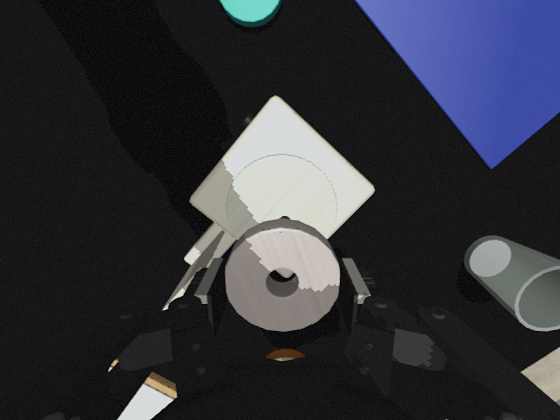

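```bash
python3 - <<'E'
from h import *
# bore: visible upper rim ellipse
im=cv2.imread('pics/s6.png')[200:225,210:245];cv2.imwrite('pics/c7.png',cv2.resize(im,None,fx=14,fy=14,interpolation=cv2.INTER_CUBIC))
im=cv2.imread('pics/d6.png')[200:230,260:300];cv2.imwrite('pics/c7b.png',cv2.resize(im,None,fx=14,fy=14,interpolation=cv2.INTER_CUBIC))
im=cv2.imread('pics/s5.png')
im=cv2.imread('pics/scene0.png')[212:247,215:245];cv2.imwrite('pics/c7c.png',cv2.resize(im,None,fx=14,fy=14,interpolation=cv2.INTER_CUBIC))
im=cv2.imread('pics/side0.png')[218:250,262:295];cv2.imwrite('pics/c7d.png',cv2.resize(im,None,fx=14,fy=14,interpolation=cv2.INTER_CUBIC))
x,r=tri([('s6',225,210.5),('d6',279,213.75)]);print(x,r)
E
```

```text
[ 0.53556551 -0.15174476  0.18655741] [np.float64(0.001096602911831819), np.float64(0.0010966029118317689)]
```

View pics/c7.png

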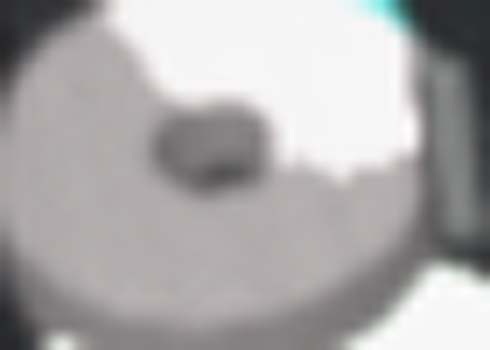

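View pics/c7b.png

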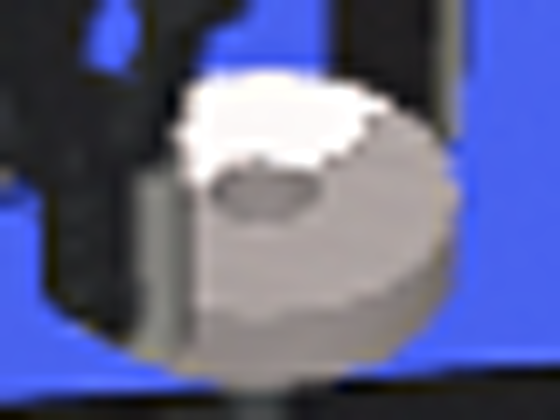

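View pics/c7c.png

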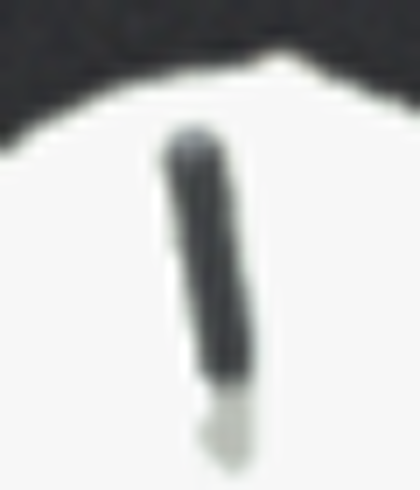

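View pics/c7d.png

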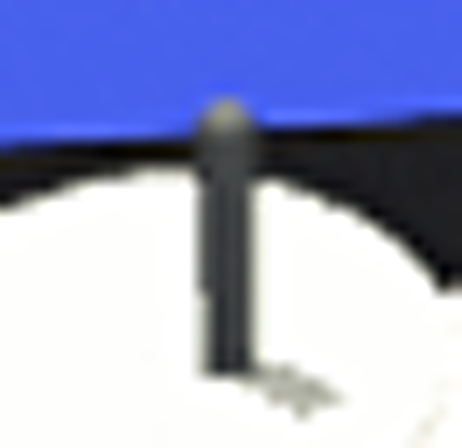

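```bash
python3 - <<'E'
from h import *
a,r=tri([('s6',225.07,210.36),('d6',278.86,213.64)]);b,r2=tri([('scene0',228.8,222.1),('side0',278.36,225.6)])
print(a.round(4),b.round(4),np.round(r+r2,4))
a=(at_z('s6',225.07,210.36,.1887),at_z('d6',278.86,213.64,.1887));b=(at_z('scene0',228.8,222.1,.152),at_z('side0',278.36,225.6,.152))
for x,y in zip(a,b): print(x.round(4),y.round(4),(y-x).round(4))
R=Rn.from_quat(bot.get_state()['ee_rot']).as_matrix()
print([ (R.T@(y-x)*100).round(2) for x,y in zip(a,b)])
E
```

```text
[ 0.5353 -0.1514  0.1866] [ 0.535  -0.1471  0.1497] [0.001  0.001  0.0003 0.0003]
[ 0.5359 -0.1515  0.1887] [ 0.5364 -0.1479  0.152 ] [ 0.0005  0.0036 -0.0367]
[ 0.5356 -0.1556  0.1887] [ 0.5349 -0.1503  0.152 ] [-0.0007  0.0053 -0.0367]
[array([0.22, 0.29, 3.67]), array([0.42, 0.32, 3.67])]
```

```bash
python3 -m inch '[[0.25,0.25,0.4,0],[0.25,0.25,0.9,0],[0.25,0.25,1.2,0],[0.25,0.25,1.2,0],[0.25,0.25,1.2,0]]'; python3 - <<'E'
from h import *
snap('scene','s8'); snap('side','d8');s=bot.get_state();print(s['ee_pos'],s['force'],s['gripper_width'])
a=cv2.imread('pics/s8.png')[195:245,205:255];b=cv2.imread('pics/d8.png')[200:250,255:305]
cv2.imwrite('pics/c8.png',np.hstack([cv2.resize(a,None,fx=8,fy=8,interpolation=cv2.INTER_CUBIC),cv2.resize(b,None,fx=8,fy=8,interpolation=cv2.INTER_CUBIC)]))
E
```

```text
t: 7.35
ee_pos: [0.5343, -0.1461, 0.1628]
ee_rot: [0.383, 0.924, -0.0, -0.0]
force: [0.4, 0.1, -4.2]
gripper_width: 0.0572
[ 0.53462716 -0.14620762  0.16328463] [-0.24421226  0.18471776 -3.33765126] 0.057381482798438126
```

View pics/c8.png

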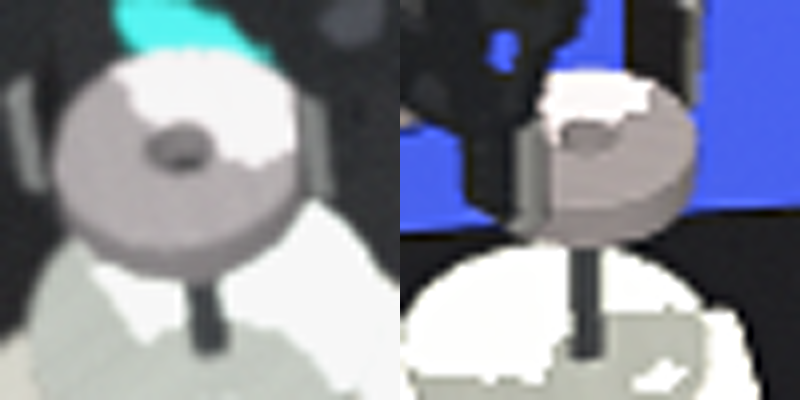

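```bash
cat >> h.py <<'E'
def ext(s,d,su,du,ztop):
    TS,TD=(228.8,222.1),(278.36,225.6)
    R=Rn.from_quat(bot.get_state()['ee_rot']).as_matrix()
    a,r=tri([(s,*su),(d,*du)]); b,_=tri([('scene0',*TS),('side0',*TD)]); print('tri ring',a.round(4),'diff',(b-a).round(4),'tool',(R.T@(b-a)*100).round(2))
    for f,u,f0,T in [(s,su,'scene0',TS),(d,du,'side0',TD)]:
        x=at_z(f0,*T,.152)-at_z(f,*u,ztop); print(f,x.round(4),'tool',(R.T@x*100).round(2))
E
python3 - <<'E'
from h import *
ext('s8','d8',(227.5,213.4),(278.5,216.75),.1633+.0138)
E
```

```text
tri ring [ 0.5351 -0.1471  0.1746] diff [-0.0001 -0.     -0.025 ] tool [ 0.01 -0.01  2.5 ]
s8 [ 0.0003 -0.0003 -0.0251] tool [-0.04 -0.    2.51]
d8 [-0.0003  0.001  -0.0251] tool [0.09 0.05 2.51]
```

```bash
python3 -m inch '[[0,0,0.5,0],[0,0,1,0],[0,0,1.5,0],[0,0,2,0],[0,0,2.5,0],[0,0,3,0],[0,0,3.5,0],[0,0,4,0],[0,0,4.5,0],[0,0,4.5,0]]'; python3 - <<'E'
from h import *
s=bot.get_state();print(s['ee_pos'],s['force'],s['wrist_torque'])
snap('scene','s9'); snap('side','d9')
a=cv2.imread('pics/s9.png')[195:295,160:260];b=cv2.imread('pics/d9.png')[200:300,225:325]
cv2.imwrite('pics/c9.png',np.hstack([cv2.resize(a,None,fx=4,fy=4,interpolation=cv2.INTER_CUBIC),cv2.resize(b,None,fx=4,fy=4,interpolation=cv2.INTER_CUBIC)]))
E
```

```text
t: 8.28
ee_pos: [0.5338, -0.1459, 0.1171]
ee_rot: [0.383, 0.924, -0.0, -0.001]
force: [0.4, 0.5, -3.0]
gripper_width: 0.0572
[ 0.53382343 -0.14591226  0.1170698 ] [ 0.40635206  0.48493769 -3.02549831] [0.01600395 0.00163762 0.02567792]
```

View pics/c9.png

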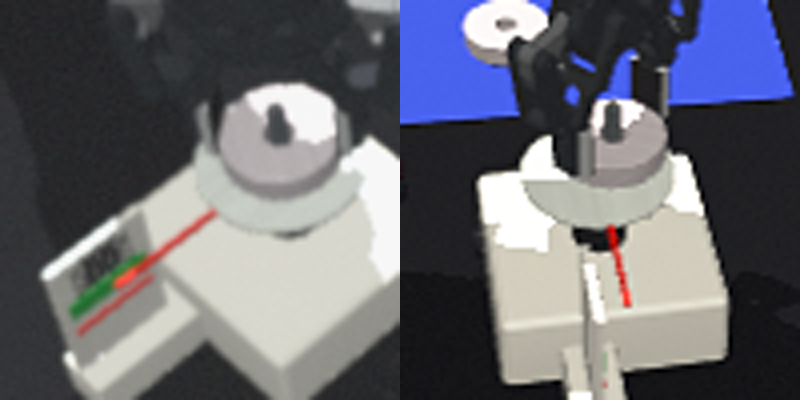

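The ring is threaded: the post shows through the bore in both views and there is no side force. Now a slow descent until the force shows the pan carrying it.

```bash
python3 -m inch '[[0,0,0.3,0],[0,0,0.6,0],[0,0,0.8,0],[0,0,1,0],[0,0,1.1,0],[0,0,1.2,0],[0,0,1.2,0],[0,0,1.2,0]]'; python3 -m inch '[[0,0,0.1,0],[0,0,0.2,0],[0,0,0.3,0],[0,0,0.3,0],[0,0,0.3,0]]'
```

```text
t: 9.05
ee_pos: [0.5346, -0.1461, 0.1063]
ee_rot: [0.383, 0.924, 0.0, 0.0]
force: [0.5, -0.4, -4.1]
gripper_width: 0.057
t: 9.47
ee_pos: [0.5345, -0.1461, 0.1032]
ee_rot: [0.383, 0.924, 0.0, -0.0]
force: [0.0, 0.5, -4.0]
gripper_width: 0.0575
```

```bash
python3 -m inch '[[0,0,0.1,0],[0,0,0.2,0],[0,0,0.2,0],[0,0,0.2,0]]'; python3 -m inch '[[0,0,0.1,0],[0,0,0.2,0],[0,0,0.2,0],[0,0,0.2,0]]'
```

```text
t: 9.8
ee_pos: [0.5347, -0.1462, 0.1016]
ee_rot: [0.383, 0.924, 0.0, 0.0]
force: [-0.7, -0.1, 0.3]
gripper_width: 0.0571
t: 10.13
ee_pos: [0.5347, -0.1461, 0.0994]
ee_rot: [0.383, 0.924, 0.0, 0.0]
force: [-1.1, 0.2, 1.2]
gripper_width: 0.0572
```

```bash
python3 -m inch '[[0,0,-0.1,0],[0,0,-0.15,0],[0,0,-0.15,0]]';  python3 -m inch '[[0,0,0,0],[0,0,0,0],[0,0,0,0],[0,0,0,0],[0,0,0,0]]' 7.0; python3 - <<'E'
from h import *
s=bot.get_state();print(s['ee_pos'],s['force'],s['gripper_width'])
snap('scene','s10'); snap('side','d10');snap('wrist','w10')
a=cv2.imread('pics/s10.png')[195:295,160:260];b=cv2.imread('pics/d10.png')[200:300,225:325]
cv2.imwrite('pics/c10.png',np.hstack([cv2.resize(a,None,fx=4,fy=4,interpolation=cv2.INTER_CUBIC),cv2.resize(b,None,fx=4,fy=4,interpolation=cv2.INTER_CUBIC)]))
E
```

```text
t: 10.38
ee_pos: [0.5347, -0.1461, 0.1009]
ee_rot: [0.383, 0.924, 0.0, 0.0]
force: [-1.1, -0.4, -0.2]
gripper_width: 0.0573
t: 10.8
ee_pos: [0.5346, -0.1461, 0.1007]
ee_rot: [0.383, 0.924, 0.0, -0.0]
force: [0.4, -0.1, -0.2]
gripper_width: 0.07
[ 0.5345658  -0.1460878   0.10074592] [ 0.40904111 -0.09972022 -0.17558887] 0.07000576070499948
```

View pics/c10.png

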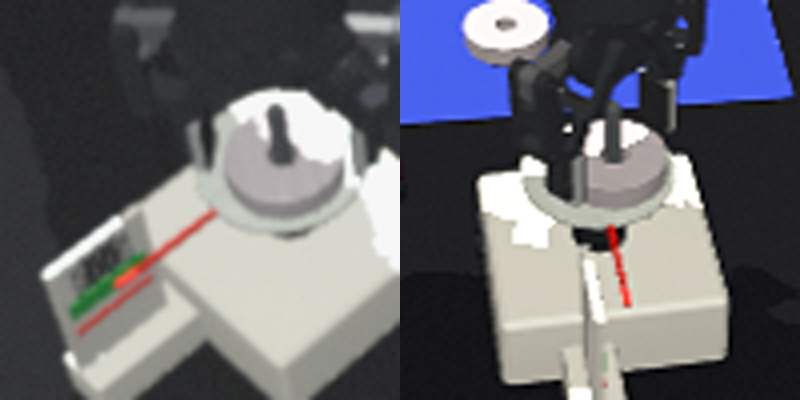

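View pics/w10.png

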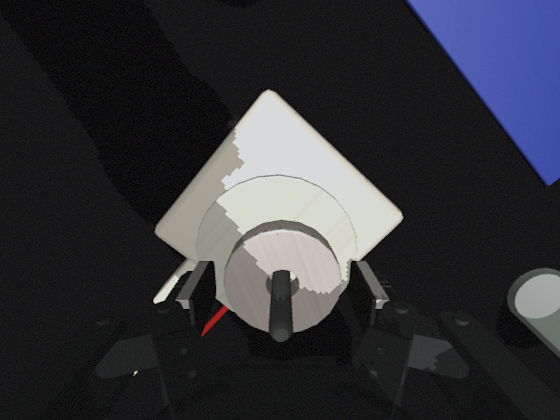

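```bash
python3 -m inch '[[0,0,0,0],[0,0,0,0],[0,0,-0.5,0],[0,0,-1.5,0],[0,0,-4,0],[0,0,-7,0],[0,0,-10,0],[0,0,-10,0]]' 8.3; python3 - <<'E'
from h import *
need([.4825,.1125,.17],jaw=np.pi/4)
E
```

```text
t: 11.62
ee_pos: [0.5383, -0.1475, 0.2078]
ee_rot: [0.383, 0.924, 0.002, 0.006]
force: [0.9, -0.6, -0.2]
gripper_width: 0.0831
shift cm [22.38 14.39  3.66] jaw now 0.785  roll(about tool z) -0.001 or 3.141 q7 1.09 t 11.6167
```

```bash
python3 -m inch '[[2,1.3,0,0],[5,3.3,0,0],[8,5.3,0,0],[11,7.3,0,0],[14,9.3,0,0],[17,11.3,0,0],[20,13.3,1,0],[22,14.6,3,0],[22,14.6,5,0],[22,14.6,5,0]]'; python3 -m inch '[[0,0,1,0],[0,0,2,0],[0,0,2,0],[0,0,2,0]]'; python3 - <<'E'
from h import *
snap('wrist','w11');snap('scene','s11');need([.4825,.1125,.008],jaw=np.pi/4)
print(proj('w11',(.4825,.1125,.02)))
E
```

```text
t: 12.45
ee_pos: [0.4796, 0.1139, 0.1483]
ee_rot: [0.381, 0.925, -0.002, -0.002]
force: [-0.4, 0.1, 0.3]
gripper_width: 0.0826
t: 12.78
ee_pos: [0.4826, 0.1117, 0.1308]
ee_rot: [0.384, 0.923, -0.0, -0.0]
force: [-0.2, 0.9, 0.4]
gripper_width: 0.0829
shift cm [ 0.06 -0.02 12.34] jaw now 0.784  roll(about tool z) -0.002 or 3.140 q7 0.54 t 12.8833
[281.53489329 209.74935711]
```

View pics/w11.png

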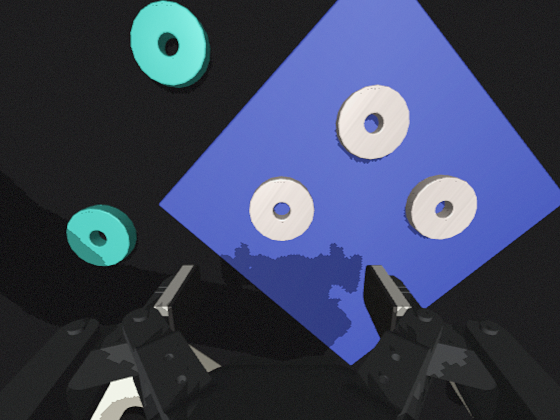

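View pics/s11.png

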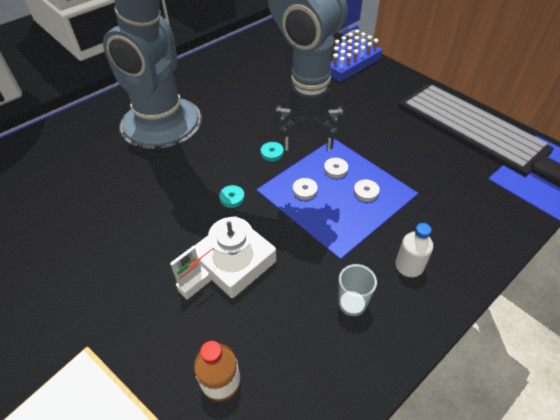

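```bash
python3 -m inch '[[0,0,3,0],[0,0,6,0],[0,0,9,0],[0,0,11,0],[0,0,12,0],[0,0,12.2,0],[0,0,12.2,0],[0,0,12.2,0]]'; python3 -m inch '[[0,0,0.05,0],[0,0,0.1,0],[0,0,0.1,0],[0,0,0.1,0],[0,0,0.1,0],[0,0,0.1,0],[0,0,0.1,0],[0,0,0.1,0],[0,0,0.1,0],[0,0,0.1,0]]' 5.0; python3 - <<'E'
from h import *
snap('wrist','w12');s=bot.get_state();print(s['ee_pos'],s['force'],s['gripper_width'])
E
```

```text
t: 13.55
ee_pos: [0.4835, 0.1129, 0.01]
ee_rot: [0.383, 0.924, 0.001, 0.001]
force: [-0.3, -0.3, 0.3]
gripper_width: 0.0829
t: 14.38
ee_pos: [0.4827, 0.1127, 0.0093]
ee_rot: [0.383, 0.924, 0.0, 0.0]
force: [-3.3, -0.9, 9.1]
gripper_width: 0.056
[0.48270078 0.11272136 0.00927187] [-2.06575657 -0.36264008  9.09416014] 0.05645999586053129
```

View pics/w12.png

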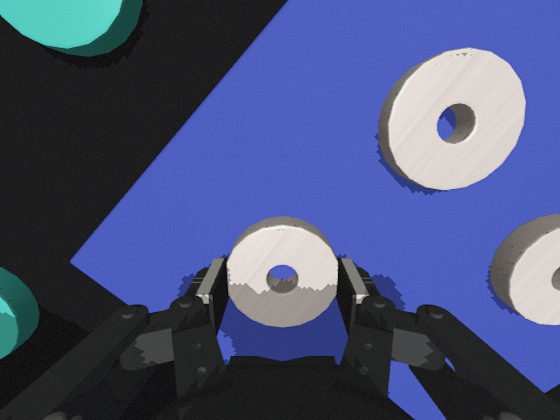

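```bash
python3 -m inch '[[0,0,-0.5,0],[0,0,-1.5,0],[0,0,-4,0],[0,0,-7,0],[0,0,-10,0],[0,0,-13,0],[0,0,-16,0],[0,0,-18,0],[0,0,-18.5,0],[0,0,-18.5,0]]'; python3 -m inch '[[-1,-0.6,0,0],[-3,-2,0,0],[-6,-4,0,0],[-9,-6,0,0],[-12,-8,0,0],[-15,-10,0,0],[-18,-12,0,0],[-20.5,-13.7,0,0],[-21.7,-14.5,0,0],[-22,-14.6,0,0]]';python3 -m inch '[[0,0,0.5,0],[0,0,1,0],[0,0,1.5,0],[0,0,1.5,0],[0,0,1.5,0]]'; python3 - <<'E'
from h import *
snap('scene','s13'); snap('side','d13');s=bot.get_state();print(s['ee_pos'],s['force'],s['gripper_width'])
a=cv2.imread('pics/s13.png')[190:240,200:250];b=cv2.imread('pics/d13.png')[195:245,255:305]
cv2.imwrite('pics/c13.png',np.hstack([cv2.resize(a,None,fx=8,fy=8,interpolation=cv2.INTER_CUBIC),cv2.resize(b,None,fx=8,fy=8,interpolation=cv2.INTER_CUBIC)]))
E
```

```text
t: 15.27
ee_pos: [0.4829, 0.1129, 0.1944]
ee_rot: [0.383, 0.924, 0.001, 0.001]
force: [-0.3, 0.0, -4.4]
gripper_width: 0.0557
t: 16.1
ee_pos: [0.5329, -0.1503, 0.1906]
ee_rot: [0.386, 0.923, -0.002, -0.001]
force: [-0.8, 0.2, -2.7]
gripper_width: 0.0558
t: 16.52
ee_pos: [0.5341, -0.1446, 0.177]
ee_rot: [0.382, 0.924, 0.0, -0.001]
force: [0.4, -0.3, -3.4]
gripper_width: 0.0562
[ 0.53466532 -0.14533161  0.17780926] [-0.22921913 -0.92046183 -2.46909013] 0.05585331225220769
```

View pics/c13.png

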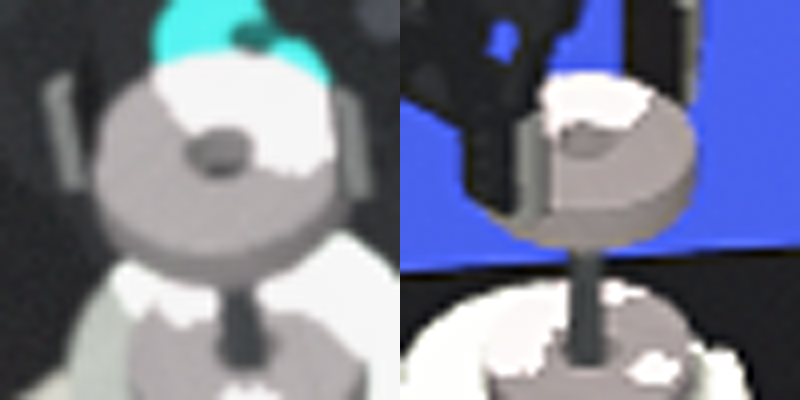

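```bash
python3 - <<'E'
from h import *
s=bot.get_state(); print(s['ee_pos'])
ext('s13','d13',(227.4,209.1),(278.5,212.25),s['ee_pos'][2]+.0107)
E
```

```text
[ 0.53466532 -0.14533161  0.17780926]
tri ring [ 0.5352 -0.146   0.186 ] diff [-0.0002 -0.0012 -0.0363] tool [-0.07 -0.1   3.63]
s13 [ 0.0002 -0.0015 -0.0365] tool [-0.12 -0.09  3.65]
d13 [-0.0004  0.0002 -0.0365] tool [ 0.04 -0.02  3.65]
```

```bash
python3 -m inch '[[-0.05,-0.05,0.7,0],[-0.05,-0.05,1.3,0],[-0.05,-0.05,1.9,0],[-0.05,-0.05,2.5,0],[-0.05,-0.05,3.1,0],[-0.05,-0.05,3.7,0],[-0.05,-0.05,4.3,0],[-0.05,-0.05,4.7,0],[-0.05,-0.05,4.9,0],[-0.05,-0.05,4.9,0]]'; python3 -m inch '[[0,0,0.1,0],[0,0,0.3,0],[0,0,0.4,0],[0,0,0.4,0]]'
```

```text
t: 17.45
ee_pos: [0.5343, -0.1468, 0.1282]
ee_rot: [0.383, 0.924, -0.0, -0.0]
force: [0.0, -1.0, -2.5]
gripper_width: 0.0566
t: 17.78
ee_pos: [0.5345, -0.1468, 0.1247]
ee_rot: [0.383, 0.924, 0.0, -0.0]
force: [-0.2, 1.0, -3.2]
gripper_width: 0.0564
```

```bash
python3 -m inch '[[0,0,0.1,0],[0,0,0.2,0],[0,0,0.3,0],[0,0,0.3,0],[0,0,0.3,0]]'; python3 -m inch '[[0,0,0.1,0],[0,0,0.2,0],[0,0,0.3,0],[0,0,0.3,0],[0,0,0.3,0]]'; python3 -m inch '[[0,0,0.1,0],[0,0,0.2,0],[0,0,0.2,0],[0,0,0.2,0],[0,0,0.2,0]]'
```

```text
t: 18.2
ee_pos: [0.5345, -0.1468, 0.1217]
ee_rot: [0.383, 0.924, 0.0, -0.0]
force: [-0.3, -0.1, -3.0]
gripper_width: 0.0562
t: 18.62
ee_pos: [0.5347, -0.1468, 0.1188]
ee_rot: [0.383, 0.924, 0.0, 0.0]
force: [-0.0, 0.3, -2.0]
gripper_width: 0.0563
t: 19.03
ee_pos: [0.5347, -0.1468, 0.1168]
ee_rot: [0.383, 0.924, 0.0, 0.0]
force: [0.1, -0.1, -0.8]
gripper_width: 0.0563
```

```bash
python3 -m inch '[[0,0,0.1,0],[0,0,0.2,0],[0,0,0.2,0],[0,0,0.2,0],[0,0,0.2,0]]'; python3 -m inch '[[0,0,0.1,0],[0,0,0.1,0],[0,0,0.1,0]]';  python3 -m inch '[[0,0,0,0],[0,0,0,0]]';  python3 -m inch '[[0,0,0,0],[0,0,0,0]]'
```

```text
t: 19.45
ee_pos: [0.5347, -0.1468, 0.1148]
ee_rot: [0.383, 0.924, 0.0, 0.0]
force: [0.5, 0.2, -0.7]
gripper_width: 0.0563
t: 19.7
ee_pos: [0.5347, -0.1469, 0.1138]
ee_rot: [0.383, 0.924, 0.0, 0.0]
force: [0.9, 0.2, -1.2]
gripper_width: 0.0559
t: 19.87
ee_pos: [0.5347, -0.1468, 0.1139]
ee_rot: [0.383, 0.924, 0.0, 0.0]
force: [0.9, -0.6, -0.2]
gripper_width: 0.0561
t: 20.03
ee_pos: [0.5347, -0.1468, 0.1138]
ee_rot: [0.383, 0.924, 0.0, 0.0]
force: [1.4, 0.1, -0.8]
gripper_width: 0.0561
```

```bash
python3 -m inch '[[0,0,0.1,0],[0,0,0.2,0],[0,0,0.2,0],[0,0,0.2,0]]'; python3 - <<'E'
from h import *
F=[]
for i in range(6):
    bot.read_camera('side'); F.append(bot.get_state()['force'])
print(np.mean(F,0),np.std(F,0), bot.get_state()['ee_pos'])
snap('scene','s14'); snap('side','d14')
a=cv2.imread('pics/s14.png')[195:295,160:260];b=cv2.imread('pics/d14.png')[200:300,225:325]
cv2.imwrite('pics/c14.png',np.hstack([cv2.resize(a,None,fx=4,fy=4,interpolation=cv2.INTER_CUBIC),cv2.resize(b,None,fx=4,fy=4,interpolation=cv2.INTER_CUBIC)]))
E
```

```text
t: 20.37
ee_pos: [0.5347, -0.1468, 0.1118]
ee_rot: [0.383, 0.924, 0.0, 0.0]
force: [0.3, -0.2, 0.8]
gripper_width: 0.0561
[ 0.46307621 -0.69649783  0.4121686 ] [0.39954757 0.23058939 0.29087446] [ 0.53467043 -0.14685002  0.11183085]
```

View pics/c14.png

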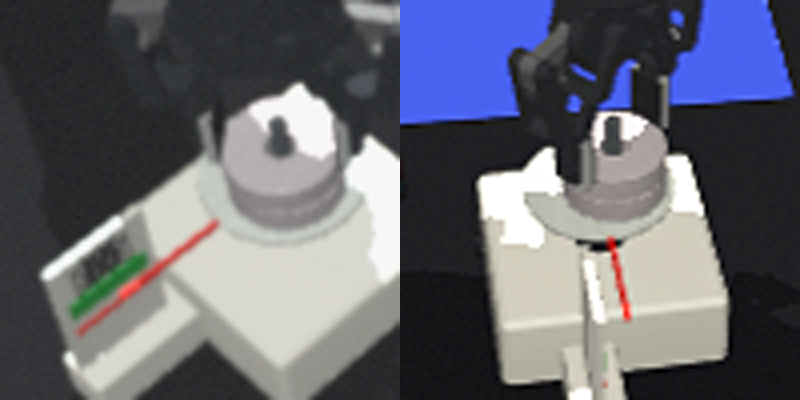

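```bash
python3 -m inch '[[0,0,-0.05,0],[0,0,-0.05,0],[0,0,-0.05,0],[0,0,-0.05,0],[0,0,-0.05,0],[0,0,-0.05,0],[0,0,-0.05,0],[0,0,-0.05,0]]' 7.0; python3 -m inch '[[0,0,0,0],[0,0,0,0],[0,0,-0.5,0],[0,0,-1.5,0],[0,0,-4,0],[0,0,-7,0],[0,0,-9,0],[0,0,-9,0]]' 8.3; python3 - <<'E'
from h import *
s=bot.get_state();print(s['ee_pos'],s['force'],s['gripper_width'])
snap('scene','s15'); snap('side','d15')
a=cv2.imread('pics/s15.png')[195:295,160:260];b=cv2.imread('pics/d15.png')[200:300,225:325]
cv2.imwrite('pics/c15.png',np.hstack([cv2.resize(a,None,fx=4,fy=4,interpolation=cv2.INTER_CUBIC),cv2.resize(b,None,fx=4,fy=4,interpolation=cv2.INTER_CUBIC)]))
E
```

```text
t: 21.43
ee_pos: [0.5345, -0.1468, 0.1123]
ee_rot: [0.383, 0.924, 0.0, -0.0]
force: [0.5, -0.7, 0.1]
gripper_width: 0.0699
t: 22.1
ee_pos: [0.5376, -0.1479, 0.2079]
ee_rot: [0.383, 0.924, 0.001, 0.005]
force: [0.2, -1.0, 0.3]
gripper_width: 0.0829
[ 0.53756084 -0.14789053  0.20792451] [ 0.18346178 -0.98286179  0.26596544] 0.0828815653897044
```

View pics/c15.png

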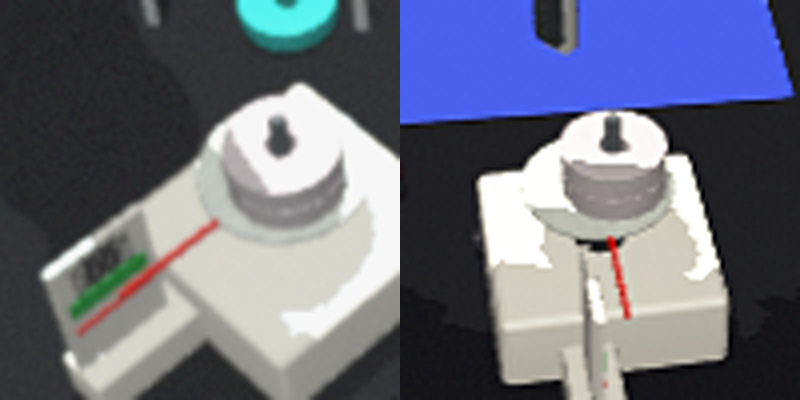

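```bash
python3 - <<'E'
from h import *
L=[]
for a,r in [('scene0',(212,247,215,245)),('s15',(212,247,215,245))]:
    im=cv2.imread(f'pics/{a}.png')[r[0]:r[1],r[2]:r[3]];L.append(cv2.resize(im,None,fx=12,fy=12,interpolation=cv2.INTER_CUBIC))
cv2.imwrite('pics/c16.png',np.hstack(L));L=[]
for a,r in [('side0',(218,250,262,295)),('d15',(218,250,262,295))]:
    im=cv2.imread(f'pics/{a}.png')[r[0]:r[1],r[2]:r[3]];L.append(cv2.resize(im,None,fx=12,fy=12,interpolation=cv2.INTER_CUBIC))
cv2.imwrite('pics/c16b.png',np.hstack(L))
# pointer profile via template shift
for A,B,r in [('side0','d15',(255,285,270,285))]:
    pass
for f in ['side0','d10','d14','d15']:
    im=cv2.imread(f'pics/{f}.png').astype(int); m=(im[...,2]>150)&(im[...,1]<110)&(im[...,0]<110); m[:245]=0;m[300:]=0;m[:,:260]=0;m[:,:]&=(np.arange(560)<300)
    ys,xs=np.nonzero(m); print(f,ys.min(),ys.max(),len(ys),{int(y):round(float(xs[ys==y].mean()),1) for y in np.unique(ys)})
# predicted shift for pointer (at ~50mm from axis) per mm
p=np.array([.528,-.142,.098])
for d in (0,.01,.02): print(proj('side0',(.54,-.146,.152-d)),proj('scene0',(.54,-.146,.152-d)),proj('side0',(.536,-.18,.098-d)))
E
```

```text
side0 256 275 31 {256: 277.0, 257: 277.5, 258: 277.5, 259: 278.0, 260: 278.0, 261: 278.0, 262: 278.0, 263: 278.5, 264: 279.0, 265: 279.0, 266: 279.0, 267: 279.0, 268: 279.5, 269: 280.0, 270: 280.0, 271: 280.0, 272: 280.5, 273: 281.0, 274: 281.0, 275: 281.0}
d10 256 276 27 {256: 277.0, 257: 277.5, 258: 277.5, 259: 278.0, 260: 278.0, 261: 278.5, 262: 278.0, 263: 278.5, 264: 279.0, 265: 279.0, 266: 279.0, 267: 279.0, 268: 279.5, 269: 280.0, 270: 280.0, 271: 280.0, 272: 280.5, 273: 281.0, 274: 281.0, 275: 281.0, 276: 281.0}
d14 259 279 26 {259: 277.0, 260: 277.0, 261: 277.5, 262: 278.0, 263: 278.0, 264: 278.0, 265: 278.0, 266: 278.5, 267: 279.0, 268: 279.0, 269: 279.0, 270: 279.0, 271: 279.5, 272: 280.0, 273: 280.0, 274: 280.0, 275: 280.5, 276: 281.0, 277: 281.0, 278: 281.0, 279: 281.5}
d15 259 279 25 {259: 277.0, 260: 277.5, 261: 278.0, 262: 278.0, 263: 278.0, 264: 278.0, 265: 278.0, 266: 278.5, 267: 279.0, 268: 279.0, 269: 279.0, 270: 279.0, 271: 279.5, 272: 280.0, 273: 280.0, 274: 280.0, 275: 280.5, 276: 281.0, 277: 281.0, 278: 281.0, 279: 281.0}
[280.52897824 224.19880479] [230.78089866 222.67901755] [280.2088007 253.1970499]
[280.53087155 227.74621322] [231.28535634 225.96202176] [280.21278874 256.52926791]
[280.53273993 231.24690481] [231.78058021 229.18493241] [280.21672461 259.8179016 ]
```

View pics/c16.png

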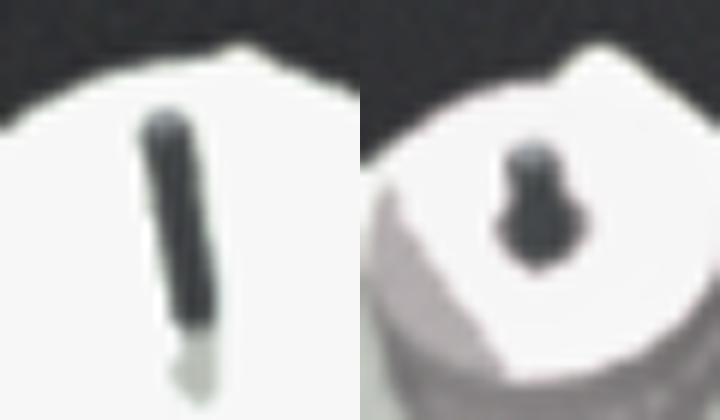

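View pics/c16b.png

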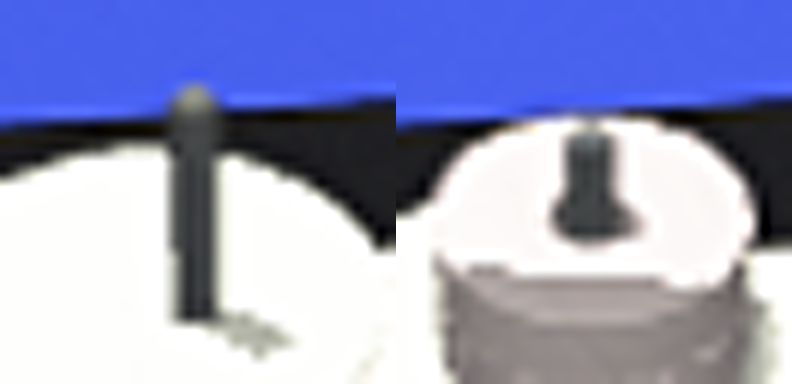

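```bash
python3 -m inch '[[1.5,2,0,0],[3.5,4.6,0,0],[5.8,7.7,0,0],[8.2,10.9,0,0],[10.6,14.1,0,0],[13,17.3,0,0],[15.4,20.5,0,0],[17.8,23.7,0,0],[20,26.6,0,0],[22.1,29.4,0,0]]'; python3 -m inch '[[0,0,3,0],[0,0,6,0],[0,0,7,0],[0,0,7,0],[0,0,7,0],[0,0,7,0]]'; python3 - <<'E'
from h import *
snap('wrist','w17');need([.5863,.2178,.008],jaw=np.pi/4)
print(proj('w17',(.5863,.2178,.02)))
E
```

```text
t: 23.03
ee_pos: [0.5853, 0.2196, 0.2009]
ee_rot: [0.382, 0.924, -0.001, -0.001]
force: [0.7, 0.2, 0.6]
gripper_width: 0.0828
t: 23.53
ee_pos: [0.5874, 0.217, 0.1337]
ee_rot: [0.383, 0.924, 0.001, 0.001]
force: [-1.2, 0.5, -0.6]
gripper_width: 0.0831
shift cm [ 0.15 -0.08 12.61] jaw now 0.784  roll(about tool z) -0.001 or 3.140 q7 0.46 t 23.5833
[280.46562692 207.96379902]
```

View pics/w17.png

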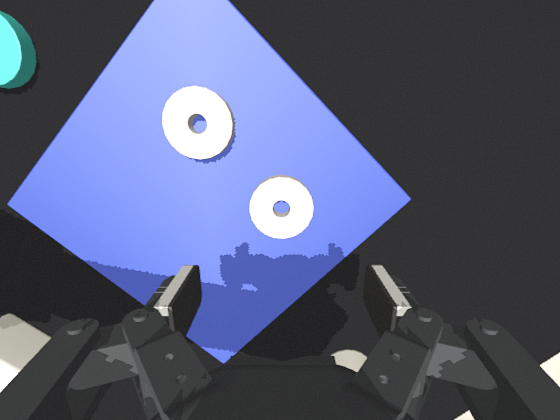

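```bash
python3 -m inch '[[0,0,3,0],[0,0,6,0],[0,0,9,0],[0,0,11,0],[0,0,12,0],[0,0,12.2,0],[0,0,12.2,0],[0,0,12.2,0]]'; python3 - <<'E'
from h import *
snap('wrist','w18');need([.5863,.2178,.0085],jaw=np.pi/4)
E
```

```text
t: 24.25
ee_pos: [0.5878, 0.2177, 0.0121]
ee_rot: [0.383, 0.924, 0.001, 0.001]
force: [0.3, -0.8, 0.3]
gripper_width: 0.0833
shift cm [ 0.1  -0.11  0.38] jaw now 0.785  roll(about tool z) -0.001 or 3.141 q7 0.49 t 24.3
```

View pics/w18.png

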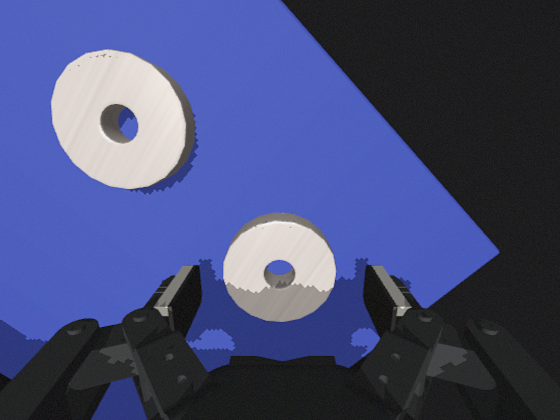

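```bash
python3 -m inch '[[0.05,-0.1,0.3,0],[0.05,-0.1,0.3,0],[0.05,-0.1,0.3,0]]'; python3 -m inch '[[0,0,0,0],[0,0,0,0],[0,0,0,0],[0,0,0,0],[0,0,0,0],[0,0,0,0],[0,0,0,0],[0,0,0,0],[0,0,0,0],[0,0,0,0]]' 5.0; python3 - <<'E'
from h import *
snap('wrist','w19');s=bot.get_state();print(s['ee_pos'],s['force'],s['gripper_width'])
E
```

```text
t: 24.55
ee_pos: [0.5854, 0.2171, 0.0078]
ee_rot: [0.383, 0.924, 0.0, 0.0]
force: [0.1, 0.0, -0.2]
gripper_width: 0.0835
t: 25.38
ee_pos: [0.5857, 0.2173, 0.0084]
ee_rot: [0.383, 0.924, 0.001, 0.0]
force: [-2.2, 0.2, 6.1]
gripper_width: 0.0563
[0.58570219 0.21731209 0.00833759] [-1.42197069 -0.91102404  5.75543303] 0.05648419810520107
```

View pics/w19.png

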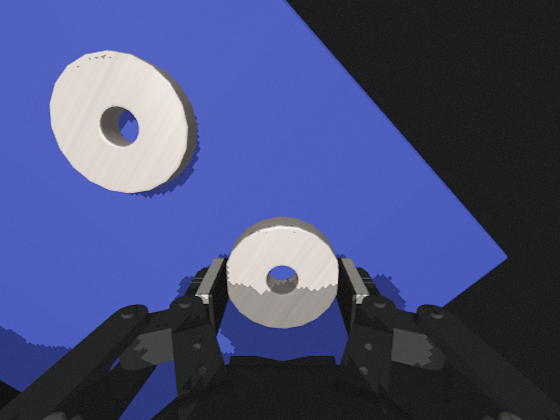

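```bash
python3 -m inch '[[0,0,-0.5,0],[0,0,-1.5,0],[0,0,-4,0],[0,0,-7,0],[0,0,-10,0],[0,0,-13,0],[0,0,-16,0],[0,0,-18,0],[0,0,-18.5,0],[0,0,-18.5,0]]'; python3 -m inch '[[-1.5,-2,0,0],[-3.5,-4.6,0,0],[-5.8,-7.7,0,0],[-8.2,-10.9,0,0],[-10.6,-14.1,0,0],[-13,-17.3,0,0],[-15.4,-20.5,0,0],[-17.8,-23.7,0,0],[-20.2,-26.7,0,0],[-22.1,-29.3,0,0]]';python3 -m inch '[[0,0,0,0],[0,0,0.5,0],[0,0,1.5,0],[0,0,2,0],[0,0,2,0],[0,0,2,0]]'; python3 - <<'E'
from h import *
snap('scene','s20'); snap('side','d20');s=bot.get_state();print(s['ee_pos'],s['force'],s['gripper_width'])
a=cv2.imread('pics/s20.png')[190:240,200:250];b=cv2.imread('pics/d20.png')[195:245,255:305]
cv2.imwrite('pics/c20.png',np.hstack([cv2.resize(a,None,fx=8,fy=8,interpolation=cv2.INTER_CUBIC),cv2.resize(b,None,fx=8,fy=8,interpolation=cv2.INTER_CUBIC)]))
E
```

```text
t: 26.27
ee_pos: [0.5858, 0.2171, 0.194]
ee_rot: [0.383, 0.924, 0.001, 0.001]
force: [-0.3, -0.6, -2.9]
gripper_width: 0.0563
t: 27.1
ee_pos: [0.5318, -0.1494, 0.1901]
ee_rot: [0.384, 0.923, -0.001, -0.002]
force: [0.8, 0.3, -3.3]
gripper_width: 0.0561
t: 27.6
ee_pos: [0.5338, -0.1449, 0.171]
ee_rot: [0.382, 0.924, -0.0, -0.001]
force: [0.3, 0.0, -2.0]
gripper_width: 0.0566
[ 0.53450203 -0.1456324   0.17216605] [-0.3190245  -0.03788255 -3.0103582 ] 0.056441184234608796
```

View pics/c20.png

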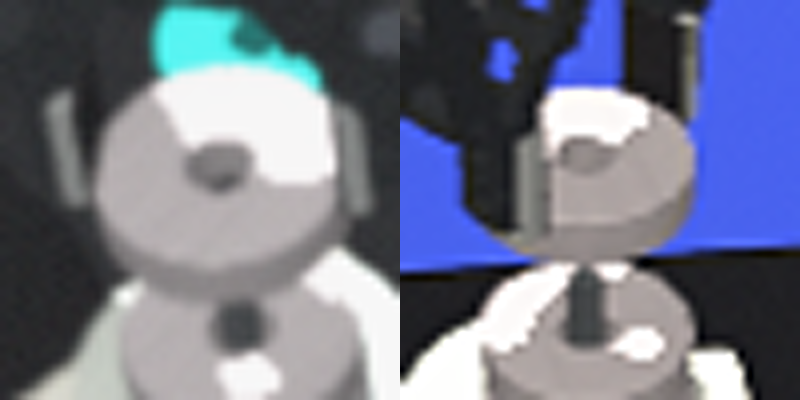

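```bash
python3 - <<'E'
from h import *
ext('s20','d20',(227.5,210.6),(278.5,214.1),bot.get_state()['ee_pos'][2]+.0116)
E
```

```text
tri ring [ 0.535  -0.1462  0.1814] diff [-0.     -0.0009 -0.0317] tool [-0.06 -0.07  3.17]
s20 [ 0.0007 -0.0015 -0.0318] tool [-0.16 -0.06  3.18]
d20 [-0.0004  0.0004 -0.0318] tool [0.06 0.   3.18]
```

```bash
python3 -m inch '[[-0.05,-0.05,0.5,0],[-0.05,-0.05,1,0],[-0.05,-0.05,1.5,0],[-0.05,-0.05,2,0],[-0.05,-0.05,2.5,0],[-0.05,-0.05,3,0],[-0.05,-0.05,3.4,0],[-0.05,-0.05,3.6,0],[-0.05,-0.05,3.6,0]]'; python3 -m inch '[[0,0,0.2,0],[0,0,0.4,0],[0,0,0.5,0],[0,0,0.5,0]]';  python3 -m inch '[[0,0,0.1,0],[0,0,0.2,0],[0,0,0.3,0],[0,0,0.3,0],[0,0,0.3,0]]'
```

```text
t: 28.45
ee_pos: [0.5339, -0.1471, 0.1356]
ee_rot: [0.383, 0.924, -0.0, -0.001]
force: [-0.1, -0.3, -2.4]
gripper_width: 0.0561
t: 28.78
ee_pos: [0.5341, -0.1471, 0.1311]
ee_rot: [0.383, 0.924, 0.0, -0.0]
force: [-0.1, -0.5, -2.4]
gripper_width: 0.0562
t: 29.2
ee_pos: [0.5342, -0.1471, 0.1282]
ee_rot: [0.383, 0.924, 0.0, -0.0]
force: [-0.2, 0.2, -2.8]
gripper_width: 0.0562
```

```bash
python3 -m inch '[[0,0,0.1,0],[0,0,0.2,0],[0,0,0.3,0],[0,0,0.4,0],[0,0,0.5,0],[0,0,0.5,0],[0,0,0.5,0]]'; python3 -m inch '[[0,0,0.1,0],[0,0,0.2,0],[0,0,0.3,0],[0,0,0.4,0],[0,0,0.4,0]]'; python3 - <<'E'
from h import *
F=[]
for i in range(6):
    bot.read_camera('side'); F.append(bot.get_state()['force'])
print(np.mean(F,0),np.std(F,0), bot.get_state()['ee_pos'])
E
```

```text
t: 29.78
ee_pos: [0.5344, -0.1472, 0.1233]
ee_rot: [0.383, 0.924, 0.0, 0.0]
force: [0.4, -0.3, -1.9]
gripper_width: 0.0565
t: 30.2
ee_pos: [0.5344, -0.1472, 0.1192]
ee_rot: [0.383, 0.924, 0.0, 0.0]
force: [-1.3, -0.4, -0.2]
gripper_width: 0.0565
[-0.03499078  0.22464409 -0.50294724] [0.36271308 0.42205353 0.45448965] [ 0.53435412 -0.14719438  0.11937667]
```

```bash
python3 -m inch '[[0,0,0.1,0],[0,0,0.15,0],[0,0,0.15,0],[0,0,0.15,0]]'; python3 - <<'E'
from h import *
F=[]
for i in range(8):
    bot.read_camera('side'); F.append(bot.get_state()['force'])
print(np.mean(F,0),np.std(F,0), bot.get_state()['ee_pos'])
E
python3 -m inch '[[0,0,0,0],[0,0,0,0],[0,0,0,0],[0,0,0,0],[0,0,0,0],[0,0,0,0],[0,0,0,0],[0,0,0,0]]' 7.0; python3 - <<'E'
from h import *
snap('scene','s21'); snap('side','d21')
a=cv2.imread('pics/s21.png')[195:295,160:260];b=cv2.imread('pics/d21.png')[200:300,225:325]
cv2.imwrite('pics/c21.png',np.hstack([cv2.resize(a,None,fx=4,fy=4,interpolation=cv2.INTER_CUBIC),cv2.resize(b,None,fx=4,fy=4,interpolation=cv2.INTER_CUBIC)]))
E
```

```text
t: 30.83
ee_pos: [0.5343, -0.1472, 0.1178]
ee_rot: [0.383, 0.924, 0.0, 0.0]
force: [0.3, -0.2, 0.1]
gripper_width: 0.0562
[ 0.73548341 -0.20453224  0.41453112] [0.53547109 0.58692392 0.35517085] [ 0.53434389 -0.14719142  0.11783117]
t: 31.9
ee_pos: [0.5342, -0.1471, 0.1178]
ee_rot: [0.383, 0.924, 0.0, -0.0]
force: [-0.3, -0.0, -0.3]
gripper_width: 0.0698
```

View pics/c21.png

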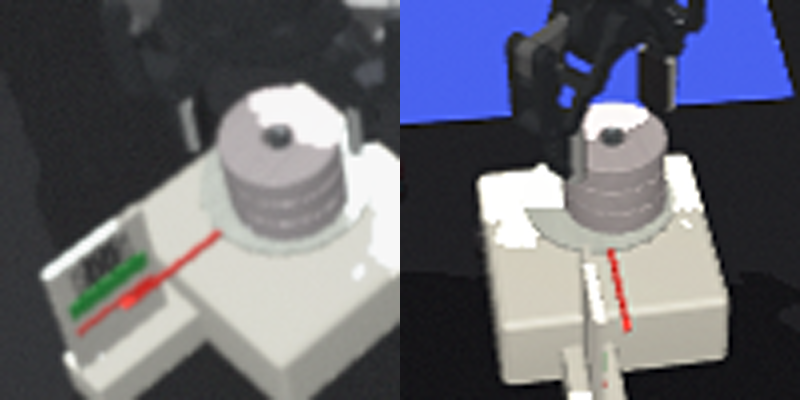

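```bash
python3 -m inch '[[0,0,0,0],[0,0,0,0],[0,0,-0.5,0],[0,0,-1.5,0],[0,0,-4,0],[0,0,-7,0],[0,0,-10,0],[0,0,-12,0],[0,0,-12,0]]' 8.3; python3 -m inch '[[3,0,0,0],[6,0,0,0],[9,0,0,0],[12,0,0,0],[14,0,0,0],[15,0,0,0],[15,0,0,0],[15,0,0,0],[15,0,0,0]]'; python3 - <<'E'
from h import *
snap('scene','s22'); snap('side','d22');snap('wrist','w22');s=bot.get_state();print(s['t'],s['ee_pos'],s['force'])
a=cv2.imread('pics/s22.png')[195:295,160:260];b=cv2.imread('pics/d22.png')[200:300,225:325]
cv2.imwrite('pics/c22.png',np.hstack([cv2.resize(a,None,fx=4,fy=4,interpolation=cv2.INTER_CUBIC),cv2.resize(b,None,fx=4,fy=4,interpolation=cv2.INTER_CUBIC)]))
for f in ['side0','d15','d22']:
    im=cv2.imread(f'pics/{f}.png').astype(int); m=(im[...,2]>150)&(im[...,1]<110)&(im[...,0]<110); m[:245]=0;m[300:]=0;m[:,:260]=0;m[:,:]&=(np.arange(560)<300)
    ys,xs=np.nonzero(m); print(f,ys.min(),ys.max(),{int(y):round(float(xs[ys==y].mean()),1) for y in np.unique(ys)})
# pan top-based estimate: stack top ring centre
E
```

```text
t: 32.75
ee_pos: [0.5371, -0.1482, 0.2438]
ee_rot: [0.383, 0.924, 0.001, 0.005]
force: [0.1, -0.6, 0.0]
gripper_width: 0.0831
t: 33.5
ee_pos: [0.4292, -0.0421, 0.2381]
ee_rot: [0.384, 0.924, 0.0, 0.001]
force: [-0.4, -0.4, 0.4]
gripper_width: 0.0833
33.65 [ 0.42889535 -0.04195328  0.23770825] [-0.72181181 -0.15227973  0.13324678]
side0 256 275 {256: 277.0, 257: 277.5, 258: 277.5, 259: 278.0, 260: 278.0, 261: 278.0, 262: 278.0, 263: 278.5, 264: 279.0, 265: 279.0, 266: 279.0, 267: 279.0, 268: 279.5, 269: 280.0, 270: 280.0, 271: 280.0, 272: 280.5, 273: 281.0, 274: 281.0, 275: 281.0}
d15 259 279 {259: 277.0, 260: 277.5, 261: 278.0, 262: 278.0, 263: 278.0, 264: 278.0, 265: 278.0, 266: 278.5, 267: 279.0, 268: 279.0, 269: 279.0, 270: 279.0, 271: 279.5, 272: 280.0, 273: 280.0, 274: 280.0, 275: 280.5, 276: 281.0, 277: 281.0, 278: 281.0, 279: 281.0}
d22 262 282 {262: 277.0, 263: 277.0, 264: 277.0, 265: 278.0, 266: 278.0, 267: 278.0, 268: 278.0, 269: 278.5, 270: 279.0, 271: 279.0, 272: 279.0, 273: 279.0, 274: 279.5, 275: 280.0, 276: 280.0, 278: 281.0, 279: 281.0, 280: 281.0, 281: 281.5, 282: 281.5}
```

View pics/c22.png

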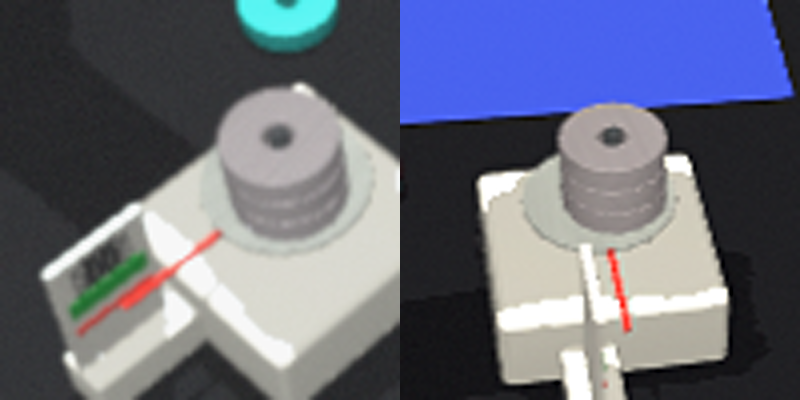

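View pics/s22.png

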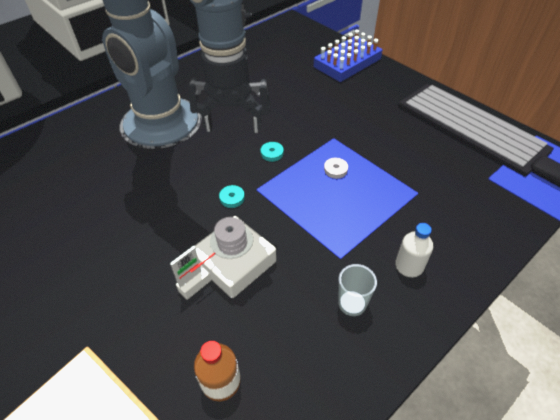

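```bash
python3 - <<'E'
from h import *
print(bot.job_done())
E
```

```text
the job is handed in; nothing more can be done
None
```

I placed three steel rings on the post, one at a time, and handed the job in at about 34 s of the 72 s allowed. The hand-in gives no verdict, so the results below are from my own checks.

- **Placing:** Before each ring I checked its bore against the post in the camera views. I lowered it until the wrist force showed the pan carrying its full weight (within about 0.5 N), and only then opened the fingers.
- **How many rings:** One ring did not visibly move the pan. Two sank it about 8 to 9 mm, short of the green band, so I added a third.
- **Final reading:** The pan has sunk about 18 to 19.5 mm, inside the 12.5 to 24.5 mm band. The side-camera pointer shift gave about 18 to 19.5 mm and the arm's height at release gave about 18.6 mm.
- **Disagreement:** In the last scene picture the pointer looks as if it sits below the green band. I put this down to the camera looking down at a pointer that stands in front of the plate, because the unloaded pointer also appeared about 12 mm too low there. I did not get a straight-on view of the gauge.
- **Everything else:** In the last picture the three rings lie flat on the post and the arm is clear of the scale. The fourth ring is on the mat where it started, and I saw no shift of the bottles, the beaker or the turquoise look-alikes.

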